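Clamp a glass bottle with the ratchet clamp

TASK

Stand the tall narrow amber bottle on the ratchet clamp's plate between the rubber pad and the V block, upright, and let go of it. Then wind the clamp's knob clockwise (seen from above) and stop at the first click at which the jaw firmly holds the bottle against the V block, not just touches it (one click more is still fine, any tighter may crack the glass), leaving the pawl caught so that the clamp stays tight when you let go of the knob. Move the jaw only with its knob, and leave the jar, the beaker and the tube rack where they are.

Things in the scene. Friction and masses are not known exactly. Their poses are not given: they have to be found in the camera images.
- bottle: The tall narrow amber glass bottle to clamp, loose, about 0.12 kg. Straight body 40 mm in diameter and 66 mm high, narrow neck, white screw cap 27 mm in diameter from 80 to 104 mm height (grip it there from above). Origin: centre of its underside, z up.
- clamp: Ratchet bottle clamp fixed to the bench: grey plate 100 x 295 x 12 mm. Origin: underside at the plate's middle; y runs along the plate from the knob end to the V block end, z up. Knob axis at y = -75 mm. The aluminium V block (45 mm tall above the plate, axis at x = 0) is set anywhere within 10 mm along y, not measured: in its V the bottle's axis comes to y = 88 to 98 mm.
- seat (a point): Point on the plate's top (12 mm above the bench), clamp y = 85 mm, midway between pad and V block: a good place for the centre of the bottle's underside. Here it stands 3 to 13 mm short of the V block and clear of the jaw; the jaw then pushes it the rest of the way. Axes as the clamp's.
- knob_grip (a point): On the vertical knob axis, 68 mm above the bench. The knob is a black bar 52 mm long (this point's x axis), 16 mm thick (y axis), from 44 to 80 mm height, on a steel ratchet wheel 69 mm across whose top is at 36 mm (hub 38 mm across up to 46 mm). It turns with the knob. In the last 0.07 rad before a click the pawl shoves the knob on: torque felt there misleads.
- knob (a joint): Knob angle, rad, 0 to 3.0, growing clockwise seen from above (jaw closes 14 mm per rad). 24 teeth: the sprung brass pawl drops in at 0.079 + 0.262 k and stops all turning back past there; let go between clicks, it falls back to the last. Free turning takes 0.01 to 0.03 N m; when the pad meets the bottle in the V the torque jumps to about 0.15, then grows 0.06 per click.
- pad: Black rubber pad 36 x 8 x 36 mm on the jaw's front, pressed forward by a 10 N preloaded spring that gives way at about 1.2 N per mm, up to 13 mm. Origin: its middle, 36 mm above the bench; its face is 4 mm ahead towards clamp +y. Axes as the clamp's.
- jaw: Sliding jaw that carries the pad: aluminium head 46 x 14 x 46 mm, top at 59 mm above the bench, on a toothed rack driven by the knob. Origin: on the clamp's origin when the knob is at 0, and it moves along clamp y; the head's middle is 22 mm ahead of the origin along y. Axes as the clamp's.
- jar: Bystander: squat wide amber jar with white lid, 66 mm across, 62 mm high, loose, origin under its centre. It may stand nearer or farther than the bottle.
- beaker: Bystander: clear open beaker 68 mm across, 85 mm high, loose, beyond the clamp. Origin under its centre.
- tube_rack: Bystander: clear tube rack 160 x 70 mm with glass tubes up to 106 mm high, to the right. Origin under its centre.

How it is judged:
By the outcome, as a careful person would: the job done as asked, in the order asked, and still so for the second after the job is handed in, with the robot touching nothing.
It also fails if it takes over 64 s, if anything falls off the work surface, if the arm or the gripper's body presses on something with over 40 N, if the wrist force passes 120 N, or if a joint passes its speed limit or range.

ROBOT

A 7-joint arm with a two-finger parallel gripper is mounted at the origin on the work surface. World frame = base frame: x ahead of the robot, y to its left, z up, the work surface at z = 0. Lengths are in m, angles in degrees, forces in N, time in s.
With the tool pointing down it reaches from about 0.375 to 0.925 m from the base axis. Payload 3.1 kg.
Tool frame: the origin (TCP) lies between the finger pads; the fingertips stand 11 mm ahead of it and the grasp point (between the pads) lies 8 mm behind it; z points along the fingers, x is the direction in which the jaws open and shut, and the axes are right-handed (so a half turn about z gives the same grasp; the last joint's range is limited). The gripper opens to 85 mm and grips with 20 to 120 N. Pads are 22 mm wide; open, the fingers measure 114 mm over their backs; the gripper's body (76 mm by 85 mm) begins 54 mm behind the grasp point. The pads swing forward as they close: fully open they stand 13 mm farther back than shut.
Start: joints at [-69.66, 21.939, 2.515, 91.553, -1.026, 66.532, -2.859], TCP at [0.284, 0.585, 0.242] pointing down, gripper open.
Joint ranges: [-149.38, 149.38], [-23.57, 123.04], [-84.95, 90], [0, 143.3], [-89.99, 269.99], [3.08, 112.72], [-163.45, 163.45]. Speed limits (degrees/s): [159.86, 159.86, 180, 180, 180, 180, 180].

INTERFACE

Orientations are given as a 3x3 rotation matrix whose columns are the frame's x, y, z axes.
In Python, from cell import status, imaging, order gives the robot as it stands. The module is installed in compiled form; this text tells all that it offers.
- The arm moves only by the tool move_arm, never from a script. Its argument "motion" is a list of rows, each a list of 7 numbers: the turn, a rotation vector about the tool's x, y, z scaled (see below), then the shift along the tool's x, y, z scaled (see below), then the closure, from -1 (fully open) to 1 (shut). In form: [[wx, wy, wz, dx, dy, dz, gripper], ...]. A call has 1 to 20 rows; each row shifts and turns the pose as measured when the row begins, along the tool's axes as they then stand; what a row does not reach is not made up. The controller multiplies each number of a shift by 0.1 m and each number of a turn by 180 degrees. A row lasts 1/12 s, in which the tool goes at most 41.7 mm and 7.16 degrees, less where a joint would pass 70% of its speed; a pose out of reach is approached as far as the arm can. A call with a number of a shift or a turn outside -1 to 1 is refused whole. A call with a gripper value outside its range is refused whole. The fingers move at their own pace and stop on an object; "squeeze" is the grip in N (left out, the last holds). Time passes only in rows, so rows that do not move let the fingers close. It gives the time, the measured TCP pose, the force and the opening at its end, in the units of the state.
- status.state(): the state, without advancing time (a new reading comes with each control period).
- imaging.get_image(name): name is "scene" or "side" or "wrist"; returns a dict with "pixels" (400x640x3 uint8, blue, green, red), "fx", "fy", "cx", "cy" (pixels), "distortion" ([k1, k2, p1, p2, k3] as OpenCV has them; the pictures are not rectified), "world_from_camera" (4x4, takes a point from camera to world coordinates); the wrist camera has in their place "mount" (4x4, takes a point from camera to tool coordinates, whose origin is the TCP and whose axes are the tool frame's). Camera axes: x right, y up, looking along -z (the intrinsics and any distortion apply to the point x, -y, -z); pixel columns grow to the right and rows downward; lengths in m; the calibration is good to about 2 mm. A picture is of the moment at which its call begins: read the wrist's pose just before it. There is no depth.
- order.sign_off(): hands the job in, once; it reports no verdict.
The state is a dict: "time": time; "joints": joint angles; "joint_velocities": joint speeds; "joint_efforts": joint torques, N m; "ee_pos": TCP position; "tcp_rot": TCP orientation; "contact_force": force on the tool from outside, world axes, zero at the start; "ft_torque": the same for the moment, N m; "gripper_width": finger opening in m.
Only numpy, scipy, OpenCV 4.12 (cv2) and the standard library are available. Lean on these libraries where they do the work, as an engineer would, in place of code of your own. Each camera call takes 0.05 s, during which the arm holds its last target.

## Working session

There is one attempt and no reset: what is moved stays moved. The work goes in short steps, Python scripts to look and compute and a tool call to move; the robot and the scene stay as the last step left them, time stands still between calls to the robot, and variables do not carry over. Pictures are saved under pics/ and viewed, and the job is handed in when it is done.

Besides the shell and the picture viewer there is one more tool, called after ">>>" as name(argument=value, ...) on one line, values as JSON. move_arm: Moves the arm, as the interface text tells. Its arguments: {"type":"object","properties":{"motion":{"type":"array","items":{"type":"array","items":{"type":"number"}}},"squeeze":{"type":"number"}},"required":["motion"]}

```bash
mkdir -p pics
cat > h.py <<'E'
import numpy as np, cv2
from cell import status, imaging, order
def grab(name,fn):
    s=status.state(); im=imaging.get_image(name); cv2.imwrite('pics/'+fn,im['pixels'])
    im['s']=s
    if name=='wrist':
        T=np.eye(4);T[:3,:3]=np.array(s['tcp_rot']).reshape(3,3);T[:3,3]=s['ee_pos']; im['W']=T@np.array(im['mount'])
    else: im['W']=np.array(im['world_from_camera'])
    im['K']=np.array([[im['fx'],0,im['cx']],[0,im['fy'],im['cy']],[0,0,1.]])
    im['D']=np.array(im['distortion'],float)
    return im
def ray(im,uv):
    p=cv2.undistortPoints(np.array(uv,float).reshape(-1,1,2),im['K'],im['D']).reshape(-1,2)
    d=np.c_[p[:,0],-p[:,1],-np.ones(len(p))]@im['W'][:3,:3].T
    return im['W'][:3,3],d
def onz(im,uv,z):
    o,d=ray(im,uv); return o+d*((z-o[2])/d[:,2])[:,None]
def proj(im,P):
    P=np.atleast_2d(P); q=(P-im['W'][:3,3])@im['W'][:3,:3]
    q=q*[1,-1,-1]
    return cv2.projectPoints(q,np.zeros(3),np.zeros(3),im['K'],im['D'])[0].reshape(-1,2)
E
python3 - <<'E'
from h import *
import pickle
np.set_printoptions(precision=4,suppress=True)
for n in ['scene','side','wrist']:
    im=grab(n,n+'0.png'); pickle.dump(im,open(n+'0.pkl','wb')); print(n,im['W'],im['K'][0,0],im['D'])
s=status.state(); print(s)
E
```

```text
scene [[ 0.241  -0.6295  0.7387  1.3224]
 [ 0.9703  0.1731 -0.1691 -0.2329]
 [-0.0214  0.7575  0.6525  0.6552]
 [ 0.      0.      0.      1.    ]] 400.85599331863153 [-0.1024  0.      0.      0.      0.    ]
side [[ 0.8986  0.2386 -0.3682  0.2388]
 [-0.4382  0.5293 -0.7265 -0.8298]
 [ 0.0215  0.8142  0.5802  0.6617]
 [ 0.      0.      0.      1.    ]] 392.1220504958701 [-0.0247  0.      0.      0.      0.    ]
wrist [[ 0.4372 -0.8531 -0.2846  0.2115]
 [ 0.8993  0.4137  0.1414  0.6198]
 [-0.0029 -0.3178  0.9481  0.3713]
 [ 0.      0.      0.      1.    ]] 357.33143194707094 [-0.0816  0.      0.      0.      0.    ]
{'time': 0.15, 'joints': array([-69.6603,  21.9826,   2.5103,  91.6292,  -1.0231,  66.5313,
        -2.8597]), 'joint_velocities': array([-0.0772, -0.079 ,  0.0133, -0.2918,  0.1071, -0.0246,  0.0116]), 'joint_efforts': array([  0.0018, -43.4052,   1.0267, -24.9979,   0.0107,   0.0073,
        -0.    ]), 'ee_pos': array([0.284 , 0.5839, 0.2412]), 'tcp_rot': array([[ 0.4374,  0.8993, -0.0008],
       [ 0.8993, -0.4374, -0.002 ],
       [-0.0021,  0.0001, -1.    ]]), 'contact_force': array([-0.1855, -0.5602,  0.238 ]), 'ft_torque': array([ 0.0232, -0.0247,  0.0273]), 'gripper_width': 0.08589312647147868}
```

View pics/scene0.png

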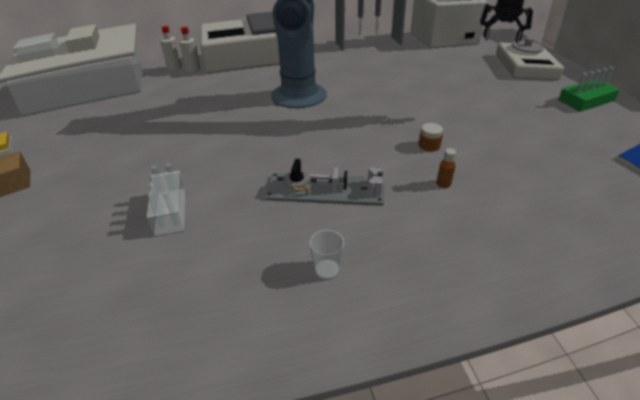

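View pics/side0.png

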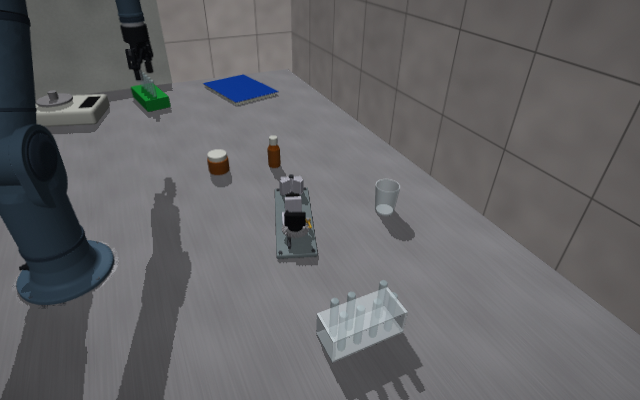

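View pics/wrist0.png

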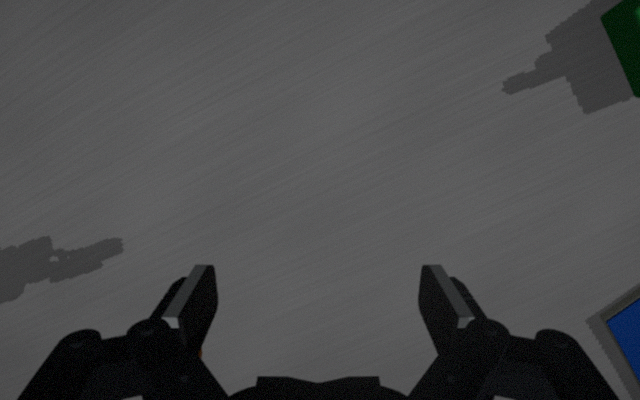

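The scene view shows the clamp at (325,187), the bottle at (447,168) and the jar at (431,137). In the side view the bottle is at (273,152) and the clamp at (295,222). The wrist view doesn't show the clamp. Next I'll zoom in to measure.

Run:
```python
import cv2,numpy as np
a=cv2.imread('pics/scene0.png')[120:240,240:480]; b=cv2.imread('pics/side0.png')[125:270,190:410]
cv2.imwrite('pics/z1.png',cv2.resize(a,None,fx=3.3,fy=3.3,interpolation=cv2.INTER_CUBIC))
cv2.imwrite('pics/z2.png',cv2.resize(b,None,fx=3.6,fy=3.6,interpolation=cv2.INTER_CUBIC))
```

```text
(no output)
```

View pics/z1.png

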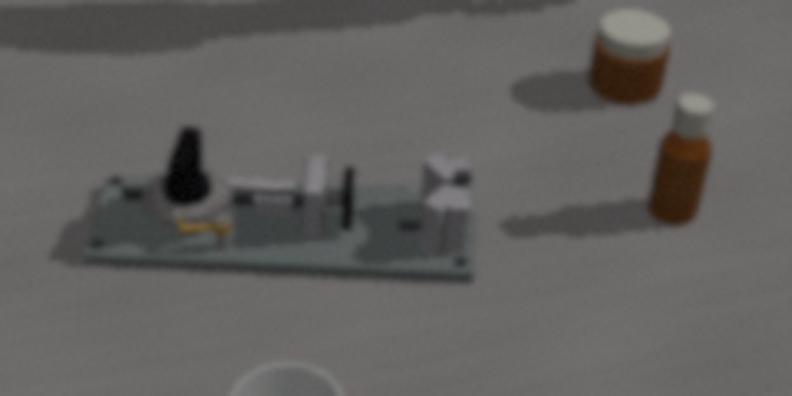

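View pics/z2.png

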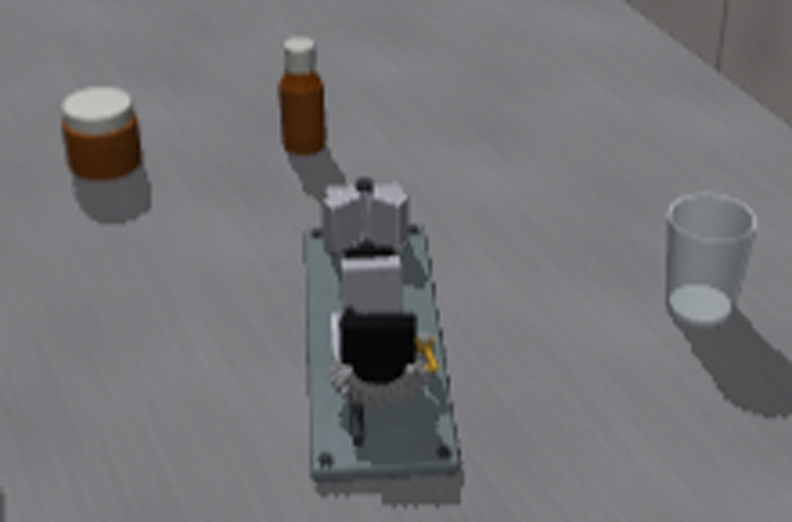

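Run:
```python
from h import *
import pickle
np.set_printoptions(precision=4,suppress=True)
sc=pickle.load(open('scene0.pkl','rb'));si=pickle.load(open('side0.pkl','rb'))
Z1=lambda p:np.array(p)/3.3+[240,120]-.35
Z2=lambda p:np.array(p)/3.6+[190,125]-.35
print('captop',onz(sc,Z1([[695,102]]),.104),onz(si,Z2([[300,44]]),.104))
print('base axis scene (bottom rim near)',onz(sc,Z1([[675,222]]),0),onz(si,Z2([[305,153]]),0))
print('plate sc',onz(sc,Z1([[86,260],[472,276],[112,176]]),.012))
print('plate si',onz(si,Z2([[303,230],[428,230],[314,474],[458,466]]),.012))
print('knob top', onz(sc,Z1([[190,130]]),.08),onz(si,Z2([[380,312]]),.08))
print('jar top', onz(sc,Z1([[635,28]]),.062),onz(si,Z2([[98,100]]),.062))
print('beaker top', onz(si,Z2([[711,215]]),.085))
```

```text
captop [[0.6072 0.2596 0.104 ]] [[0.6105 0.2588 0.104 ]]
base axis scene (bottom rim near) [[0.6203 0.2564 0.    ]] [[0.6055 0.2468 0.    ]]
plate sc [[ 0.5572 -0.198   0.012 ]
 [ 0.6506  0.0738  0.012 ]
 [ 0.4587 -0.163   0.012 ]]
plate si [[ 0.5531  0.109   0.012 ]
 [ 0.648   0.0665  0.012 ]
 [ 0.4572 -0.1702  0.012 ]
 [ 0.5475 -0.2031  0.012 ]]
knob top [[ 0.5088 -0.1044  0.08  ]] [[ 0.5327 -0.107   0.08  ]]
jar top [[0.4356 0.3017 0.062 ]] [[0.4365 0.3072 0.062 ]]
beaker top [[ 0.8067 -0.1031  0.085 ]]
```

>>> move_arm(motion=[[0, 0, 0, -0.15, 0.36, 0, -1], [0, 0, 0, -0.15, 0.36, 0, -1], [0, 0, 0, -0.15, 0.36, 0, -1], [0, 0, 0, -0.15, 0.36, 0, -1], [0, 0, 0, -0.15, 0.36, 0, -1], [0, 0, 0, -0.15, 0.36, 0, -1], [0, 0, 0, -0.15, 0.36, 0, -1], [0, 0, 0, -0.15, 0.36, 0, -1], [0, 0, 0, -0.15, 0.36, 0, -1], [0, 0, 0, -0.15, 0.36, 0, -1], [0, 0, 0, 0, 0, 0, -1]])

```text
time: 1.07
ee_pos: [0.547, 0.2836, 0.2337]
tcp_rot: [[0.423, 0.906, -0.008], [0.906, -0.423, -0.006], [-0.009, -0.005, -1.0]]
contact_force: [1.3, -1.7, -1.0]
gripper_width: 0.0852
```

Run:
```python
from h import *
import pickle
np.set_printoptions(precision=4,suppress=True)
im=grab('wrist','w1.png'); pickle.dump(im,open('w1.pkl','wb')); print(im['s']['time'],im['s']['ee_pos'],im['s']['tcp_rot'],im['s']['joints'])
print(proj(im,[[.609,.259,.104],[.553,-.047,.012]]))
```

```text
1.0667 [0.547  0.2836 0.2337] [[ 0.4226  0.9063 -0.0085]
 [ 0.9063 -0.4227 -0.0059]
 [-0.0089 -0.0052 -0.9999]] [-41.6826  19.2312  12.825   96.9774  -4.5721  64.8969  37.431 ]
[[323.5681 267.2745]
 [ 71.4381 282.6651]]
```

View pics/w1.png

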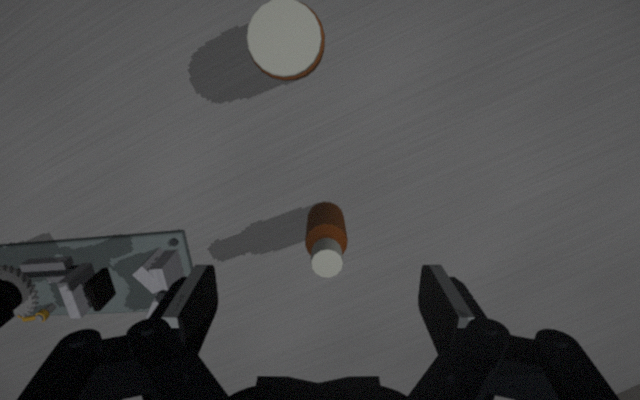

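Run:
```python
from h import *
import pickle
np.set_printoptions(precision=4,suppress=True)
im=pickle.load(open('w1.pkl','rb')); p=im['pixels']
sub=p[235:290,300:355].min(axis=2)
m=((sub>115)*255).astype(np.uint8)
n,l,st,c=cv2.connectedComponentsWithStats(m); print(st,c)
i=1+np.argmax(st[1:,4]); cnt=cv2.findContours((l==i).astype(np.uint8),0,1)[0][0]
(cx,cy),r=cv2.minEnclosingCircle(cnt); print(cx+300,cy+235,r)
C=onz(im,[[cx+300,cy+235]],.104)[0]; print(C)
R=im['s']['tcp_rot']; print('tool delta',R.T@(C-im['s']['ee_pos']))
```

```text
[[   0    0   55   55 2382]
 [  12   15   31   28  643]] [[27.0743 26.6713]
 [26.7247 28.2177]]
326.86666679382324 264.0 15.166437149047852
[0.6074 0.2627 0.104 ]
tool delta [0.0078 0.0642 0.1293]
```

>>> move_arm(motion=[[-0.0017, 0.0028, 0, 0.03, 0.32, 0.0, -1], [0, 0, 0, 0.03, 0.32, 0.1, -1], [0, 0, 0, 0, 0, 0.38, -1], [0, 0, 0, 0, 0, 0.38, -1], [0, 0, 0, 0, 0, 0, -1]])

```text
time: 1.53
ee_pos: [0.6066, 0.2698, 0.1463]
tcp_rot: [[0.418, 0.909, 0.0], [0.909, -0.418, 0.009], [0.008, -0.004, -1.0]]
contact_force: [-2.4, -1.0, -2.3]
gripper_width: 0.0856
```

Run:
```python
from h import *
import pickle
np.set_printoptions(precision=4,suppress=True)
im=grab('wrist','w2.png'); pickle.dump(im,open('w2.pkl','wb')); s=im['s'];R=s['tcp_rot'];print(s['time'],s['ee_pos'],R)
print('tool delta',R.T@(np.array([.6073,.2617,.086])-s['ee_pos']), R.T@[0,0,-1])
```

```text
1.5333 [0.6066 0.2698 0.1463] [[ 0.4178  0.9086  0.0002]
 [ 0.9085 -0.4177  0.009 ]
 [ 0.0083 -0.0036 -1.    ]]
tool delta [-0.0076  0.0042  0.0602] [-0.0083  0.0036  1.    ]
```

View pics/w2.png

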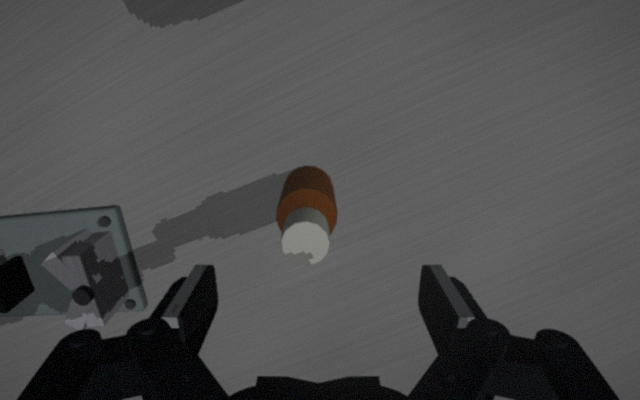

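>>> move_arm(motion=[[-0.001, -0.0026, 0, -0.075, 0.04, 0, -1], [0, 0, 0, 0, 0, 0.3, -1], [0, 0, 0, 0, 0, 0.22, -1], [0, 0, 0, 0, 0, 0.0, -1]])

```text
time: 1.92
ee_pos: [0.6119, 0.2683, 0.1066]
tcp_rot: [[0.412, 0.911, 0.014], [0.911, -0.412, 0.01], [0.015, 0.009, -1.0]]
contact_force: [-1.4, -0.1, -0.5]
gripper_width: 0.0854
```

```bash
cat > st.py <<'E'
from h import *
import sys
np.set_printoptions(precision=4,suppress=True)
def go(T):
    s=status.state();R=s['tcp_rot'];t=R.T@[0,0,-1]
    print(s['time'],s['ee_pos'],'yaw',np.degrees(np.arctan2(R[1,0],R[0,0])),'F',s['contact_force'],'M',s['ft_torque'],'w',s['gripper_width'])
    print('shift/0.1',R.T@(np.array(T)-s['ee_pos'])*10,'tilt rot/pi',np.cross([0,0,1],t)/np.pi)
if __name__=='__main__': go([float(x) for x in sys.argv[1:4]])
E
python3 st.py .6073 .2617 .086
python3 - <<'E'
from h import *
grab('wrist','w3.png')
E
```

```text
1.9167 [0.6119 0.2683 0.1066] yaw 65.69468963602772 F [-1.3804 -0.0935 -0.5331] M [-0.0276  0.0877  0.0293] w 0.08537111468725231
shift/0.1 [-0.0822 -0.0167  0.2044] tilt rot/pi [ 0.0028 -0.0046  0.    ]
```

View pics/w3.png

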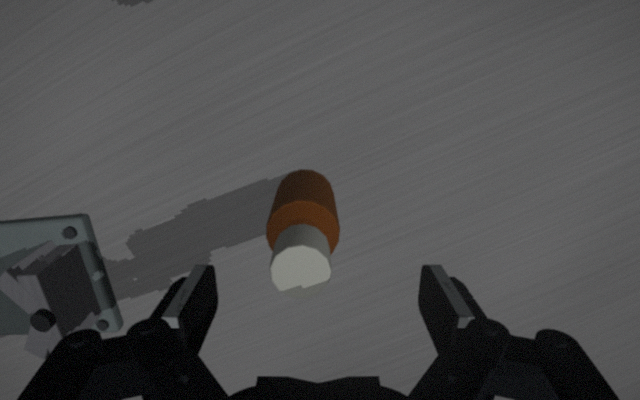

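>>> move_arm(motion=[[0.0014, -0.0023, 0, -0.08, -0.02, 0, -1], [0.0, 0.0, 0, 0, 0, 0, -1], [0, 0, 0, 0, 0, 0, -1]])

```text
time: 2.22
ee_pos: [0.6104, 0.2649, 0.1164]
tcp_rot: [[0.409, 0.912, 0.017], [0.912, -0.41, 0.011], [0.017, 0.011, -1.0]]
contact_force: [-0.7, -0.0, 0.2]
gripper_width: 0.0856
```

```bash
python3 st.py .6073 .2617 .086
```

```text
2.2167 [0.6104 0.2649 0.1164] yaw 65.82993788870482 F [-0.7035 -0.0116  0.2299] M [-0.0227  0.0746  0.0014] w 0.08558310111261723
shift/0.1 [-0.047  -0.0187  0.3032] tilt rot/pi [ 0.0036 -0.0055  0.    ]
```

>>> move_arm(motion=[[0.0036, -0.0055, 0, -0.05, -0.02, 0, -1], [0.002, -0.003, 0, -0.02, -0.01, 0.15, -1], [0, 0, 0, -0.01, 0, 0.1, -1], [0, 0, 0, 0, 0, 0, -1]])

```text
time: 2.55
ee_pos: [0.6072, 0.2595, 0.0954]
tcp_rot: [[0.41, 0.912, -0.003], [0.912, -0.41, -0.003], [-0.004, -0.002, -1.0]]
contact_force: [-0.9, 0.4, -1.0]
gripper_width: 0.0854
```

```bash
python3 st.py .6073 .2617 .086
```

```text
2.55 [0.6072 0.2595 0.0954] yaw 65.81233517561317 F [-0.93    0.3952 -0.9668] M [-0.0333  0.0256  0.0284] w 0.08542519292404126
shift/0.1 [ 0.0213 -0.0077  0.094 ] tilt rot/pi [-0.0006  0.0013  0.    ]
```

>>> move_arm(motion=[[-0.0005, 0.001, 0, 0.01, 0, 0.09, -1], [0, 0, 0, 0, 0, 0.03, -1], [0, 0, 0, 0, 0, 0, -1]])

```text
time: 2.8
ee_pos: [0.6065, 0.2598, 0.0799]
tcp_rot: [[0.41, 0.912, -0.004], [0.912, -0.41, -0.002], [-0.003, -0.002, -1.0]]
contact_force: [0.0, -0.5, 0.3]
gripper_width: 0.0852
```

```bash
python3 st.py .6073 .2617 .086
python3 - <<'E'
from h import *
grab('wrist','w4.png')
E
```

```text
2.8 [0.6065 0.2598 0.0799] yaw 65.80325526600483 F [ 0.0492 -0.5081  0.2902] M [0.0113 0.0163 0.0006] w 0.08515864950811447
shift/0.1 [ 0.0205 -0.0001 -0.0615] tilt rot/pi [-0.0007  0.0011  0.    ]
```

View pics/w4.png

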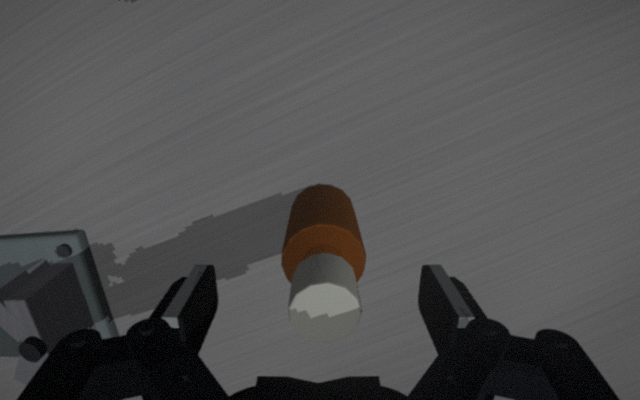

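>>> move_arm(motion=[[-0.0005, 0.001, 0, 0.015, 0, -0.04, -1], [0, 0, 0, 0, 0, 0, 0], [0, 0, 0, 0, 0, 0, 1], [0, 0, 0, 0, 0, 0, 1], [0, 0, 0, 0, 0, 0, 1], [0, 0, 0, 0, 0, 0, 1], [0, 0, 0, 0, 0, 0, 1]], squeeze=35)

```text
time: 3.43
ee_pos: [0.6076, 0.2619, 0.0852]
tcp_rot: [[0.41, 0.912, 0.001], [0.912, -0.41, 0.001], [0.001, 0.0, -1.0]]
contact_force: [0.3, -0.6, -1.0]
gripper_width: 0.0257
```

```bash
python3 st.py .6073 .2617 .086
```

```text
3.4333 [0.6076 0.2619 0.0852] yaw 65.81909464464837 F [ 0.3187 -0.6196 -1.0031] M [ 0.0125  0.0186 -0.0244] w 0.02569902357891803
shift/0.1 [-0.0031 -0.0018 -0.0075] tilt rot/pi [ 0.     -0.0004  0.    ]
```

>>> move_arm(motion=[[0, 0, 0, 0, 0, -0.3, 1], [0, 0, 0, 0, 0, -0.4, 1], [0, 0, 0, 0, 0, -0.4, 1], [0, 0, 0, -0.1, 0.05, -0.3, 1], [0, 0, 0, -0.3, 0.16, -0.2, 1], [0, 0, 0, -0.35, 0.18, 0, 1], [0, 0, 0, -0.35, 0.18, 0, 1], [0, 0, 0, -0.35, 0.18, 0, 1], [0, 0, 0, -0.35, 0.18, 0, 1], [0, 0, 0, -0.35, 0.18, 0, 1], [0, 0, 0, -0.25, 0.13, 0, 1], [0, 0, 0, 0, 0, 0, 1], [0, 0, 0, 0, 0, 0, 1]])

```text
time: 4.52
ee_pos: [0.621, -0.0159, 0.2502]
tcp_rot: [[0.401, 0.916, -0.003], [0.916, -0.401, -0.0], [-0.002, -0.003, -1.0]]
contact_force: [0.7, 0.3, -1.8]
gripper_width: 0.026
```

```bash
python3 st.py .63 -.04 .26
python3 - <<'E'
from h import *
import pickle
im=grab('wrist','w5.png'); pickle.dump(im,open('w5.pkl','wb'))
E
```

```text
4.5167 [ 0.621  -0.0159  0.2502] yaw 66.35590103177142 F [ 0.6556  0.2774 -1.7758] M [ 0.1369 -0.0691  0.0212] w 0.02601695987336698
shift/0.1 [-0.1843  0.179  -0.0984] tilt rot/pi [-0.0009  0.0006  0.    ]
```

View pics/w5.png

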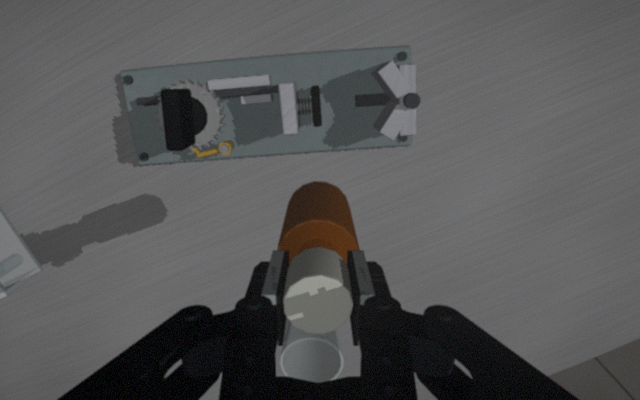

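Run:
```python
import cv2
a=cv2.imread('pics/w5.png')[30:180,105:430]
cv2.imwrite('pics/z3.png',cv2.convertScaleAbs(cv2.resize(a,None,fx=2.4,fy=2.4,interpolation=cv2.INTER_CUBIC),alpha=1.5))
```

```text
(no output)
```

View pics/z3.png

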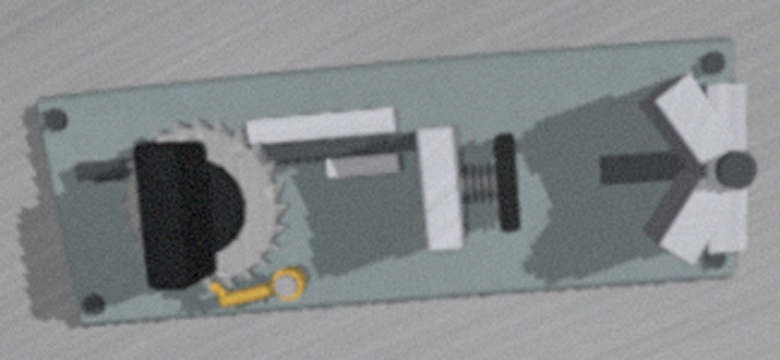

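Run:
```python
from h import *
import pickle
np.set_printoptions(precision=4,suppress=True)
im=pickle.load(open('w5.pkl','rb'))
Z=lambda p:np.array(p,float)/2.4+[105,30]-.3
c=onz(im,Z([[40,98],[733,38],[733,277],[82,325]]),.012); print(c)
# order: knob end far(-x),V end -x, V end +x, knob end +x
mod=np.array([[-.05,-.1475],[-.05,.1475],[.05,.1475],[.05,-.1475]])
P=c[:,:2];pc=P.mean(0);A=(mod-mod.mean(0)).T@(P-pc);th=np.arctan2((A[0,1]-A[1,0]),(A[0,0]+A[1,1]))
R=np.array([[np.cos(th),-np.sin(th)],[np.sin(th),np.cos(th)]])
print('centre',pc,'x axis angle',np.degrees(th),'resid',P-(mod@R.T+pc))
w=lambda q:pc+R@np.array(q)
print('seat',w([0,.085]),'knob',w([0,-.075]))
kl=onz(im,Z([[135,145],[150,288]]),.08)[:,:2]; print('knob bar left edge, clamp',(kl-pc)@R, 'len',np.linalg.norm(kl[1]-kl[0]))
d=(kl[1]-kl[0])@R; print('bar ang in clamp',np.degrees(np.arctan2(d[1],d[0])),'world',np.degrees(np.arctan2(*(kl[1]-kl[0])[::-1])))
jh=onz(im,Z([[417,128],[458,126],[463,248],[428,250]]),.059)[:,:2]; print('jaw head top',(jh-pc)@R)
pd=onz(im,Z([[514,133],[519,229]]),.054)[:,:2]; print('pad face top',(pd-pc)@R)
v=onz(im,Z([[690,75],[690,263],[745,84],[746,250],[657,100],[706,165]]),.057)[:,:2]; print('V',(v-pc)@R)
for q,z in ([[0,-.075],.08],[[0,.085],.012],[[0,-.075],.036]): print(proj(im,[[*w(q),z]]))
```

```text
[[ 0.4571 -0.1606  0.012 ]
 [ 0.5533  0.1113  0.012 ]
 [ 0.6457  0.0783  0.012 ]
 [ 0.5488 -0.1956  0.012 ]]
centre [ 0.5512 -0.0416] x axis angle -19.574138731326585 resid [[ 0.0024  0.0033]
 [-0.0002 -0.0028]
 [-0.0021 -0.0023]
 [-0.0001  0.0018]]
seat [0.5797 0.0385] knob [ 0.5261 -0.1123]
knob bar left edge, clamp [[-0.0254 -0.0764]
 [ 0.0244 -0.0806]] len 0.04994239230417485
bar ang in clamp -4.749477107704624 world -24.32361583903121
jaw head top [[-0.0226  0.019 ]
 [-0.0222  0.0339]
 [ 0.0218  0.0319]
 [ 0.0216  0.0187]]
pad face top [[-0.0182  0.0538]
 [ 0.0168  0.0532]]
V [[-0.0343  0.1181]
 [ 0.0336  0.1171]
 [-0.0301  0.1379]
 [ 0.03    0.1385]
 [-0.0264  0.106 ]
 [-0.0023  0.1235]]
[[168.1124 120.7318]]
[[351.0879 100.9854]]
[[186.3243 115.5058]]
```

Run:
```python
from h import *
import pickle
from scipy.optimize import least_squares
np.set_printoptions(precision=4,suppress=True)
im=pickle.load(open('w5.pkl','rb'));si=pickle.load(open('side0.pkl','rb'));sc=pickle.load(open('scene0.pkl','rb'))
Z=lambda p:np.array(p,float)/2.4+[105,30]-.3
Z1=lambda p:np.array(p)/3.3+[240,120]-.35
Z2=lambda p:np.array(p)/3.6+[190,125]-.35
pc=np.array([.5512,-.0416]);th=np.radians(-19.57);R=np.array([[np.cos(th),-np.sin(th)],[np.sin(th),np.cos(th)]])
q=(onz(im,Z([[203,122],[237,131],[268,160],[285,202],[281,234],[262,262]]),.036)[:,:2]-pc)@R
f=least_squares(lambda p:np.hypot(*(q-p).T)-.0345,[0,-.075]); print(q,f.x,f.fun)
s=(onz(im,Z([[55,119],[93,304],[712,62]]),.012)[:,:2]-pc)@R; print('screws',s)
s=(onz(si,Z2([[318,232],[417,229],[325,459],[444,452]]),.012)[:,:2]-pc)@R; print('screws side',s)
s=(onz(sc,Z1([[115,182],[97,242],[460,261]]),.012)[:,:2]-pc)@R; print('screws scene',s)
h=(onz(si,Z2([[343,260],[400,260]]),.059)[:,:2]-pc)@R; print('jaw head front? side',h)
h=(onz(sc,Z1([[307,158],[327,156]]),.059)[:,:2]-pc)@R; print('jaw head -x edge scene',h)
```

```text
[[-0.0318 -0.0667]
 [-0.0272 -0.0538]
 [-0.0152 -0.0432]
 [ 0.0015 -0.0388]
 [ 0.0139 -0.0422]
 [ 0.0245 -0.0517]] [ 0.0006 -0.0742] [-0.0013 -0.      0.0003  0.001   0.0002 -0.0016]
screws [[-0.0397 -0.1388]
 [ 0.0402 -0.1386]
 [-0.0404  0.1361]]
screws side [[-0.0363  0.1386]
 [ 0.046   0.1365]
 [-0.0378 -0.1387]
 [ 0.0426 -0.1388]]
screws scene [[-0.0387 -0.1414]
 [ 0.0367 -0.1411]
 [ 0.0388  0.1335]]
jaw head front? side [[-0.0181  0.0277]
 [ 0.0244  0.0242]]
jaw head -x edge scene [[-0.0179  0.0153]
 [-0.0215  0.0302]]
```

>>> move_arm(motion=[[-0.001, 0.0005, 0, 0.16, -0.3, 0, 1], [0, 0, 0, 0.16, -0.3, 0, 1], [0, 0, 0, 0, 0, 0, 1], [0, 0, 0, 0, 0, 0.3, 1], [0, 0, 0, 0, 0, 0.3, 1], [0, 0, 0, 0, 0, 0.15, 1], [0, 0, 0, 0, 0, 0, 1]])

```text
time: 5.15
ee_pos: [0.5776, 0.0517, 0.1738]
tcp_rot: [[0.385, 0.923, 0.004], [0.923, -0.385, 0.004], [0.006, 0.002, -1.0]]
contact_force: [-0.3, 0.1, -1.1]
gripper_width: 0.0259
```

```bash
python3 st.py .579 .038 .15
```

```text
5.15 [0.5776 0.0517 0.1738] yaw 67.33331986202778 F [-0.327   0.0882 -1.1172] M [-0.0408  0.0474 -0.0639] w 0.025884961138609996
shift/0.1 [-0.1227  0.0657  0.2372] tilt rot/pi [ 0.0007 -0.0018  0.    ]
```

>>> move_arm(motion=[[0.0005, -0.0015, 0, -0.12, 0.06, 0, 1], [0, 0, 0, 0, 0, 0.1, 1], [0, 0, 0, 0, 0, 0.1, 1], [0, 0, 0, 0, 0, 0, 1], [0, 0, 0, 0, 0, 0, 1]])

```text
time: 5.57
ee_pos: [0.5802, 0.0414, 0.1542]
tcp_rot: [[0.379, 0.925, 0.004], [0.925, -0.379, 0.002], [0.003, 0.003, -1.0]]
contact_force: [0.3, -1.0, -0.1]
gripper_width: 0.026
```

```bash
python3 st.py .579 .038 .14
```

```text
5.5667 [0.5802 0.0414 0.1542] yaw 67.71351231824958 F [ 0.3186 -1.0294 -0.078 ] M [-0.0204  0.0055  0.0151] w 0.025996379906779762
shift/0.1 [-0.0359  0.0015  0.1415] tilt rot/pi [ 0.0008 -0.001   0.    ]
```

>>> move_arm(motion=[[0.0005, -0.001, 0, -0.03, 0, 0, 1], [0, 0, 0, 0, 0, 0.03, 1], [0, 0, 0, 0, 0, 0.0, 1]])

```text
time: 5.82
ee_pos: [0.5802, 0.0379, 0.1523]
tcp_rot: [[0.38, 0.925, 0.003], [0.925, -0.38, -0.0], [0.001, 0.003, -1.0]]
contact_force: [-0.2, -0.7, -0.7]
gripper_width: 0.0262
```

```bash
python3 st.py .579 .038 .14
python3 - <<'E'
from h import *
import pickle
np.set_printoptions(precision=1,suppress=True)
for n in ['scene','side','wrist']:
    im=grab(n,n+'6.png'); pickle.dump(im,open(n+'6.pkl','wb'))
    c=proj(im,[[.579,.038,.06],[.579,.038,.012]]); print(n,c)
    x,y=c[0].astype(int); x=max(80,min(x,560)); y=max(60,min(y,340))
    cv2.imwrite('pics/z6%s.png'%n,cv2.resize(im['pixels'][y-60:y+60,x-80:x+80],None,fx=4,fy=4,interpolation=cv2.INTER_CUBIC))
E
```

```text
5.8167 [0.5802 0.0379 0.1523] yaw 67.6623772553408 F [-0.2472 -0.6859 -0.7175] M [-0.0657 -0.0087  0.0539] w 0.026231987476685953
shift/0.1 [-0.0036 -0.0114  0.1233] tilt rot/pi [ 0.001  -0.0004  0.    ]
scene [[360.2 172.6]
 [359.4 187.7]]
side [[290.5 184.9]
 [290.9 198.9]]
wrist [[316.6 202.8]
 [316.7 182.3]]
```

View pics/z6scene.png

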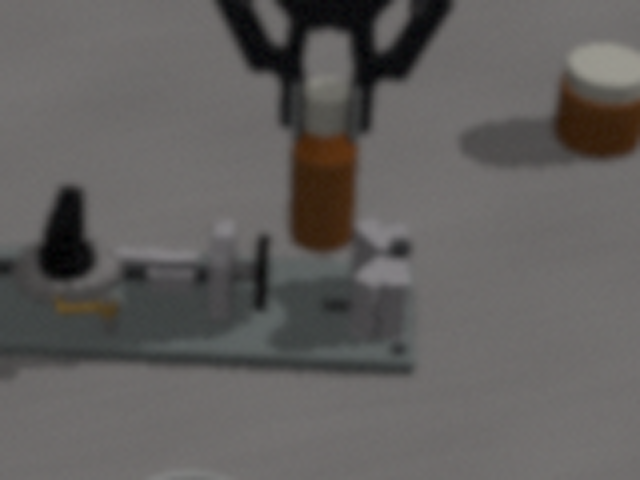

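View pics/z6side.png

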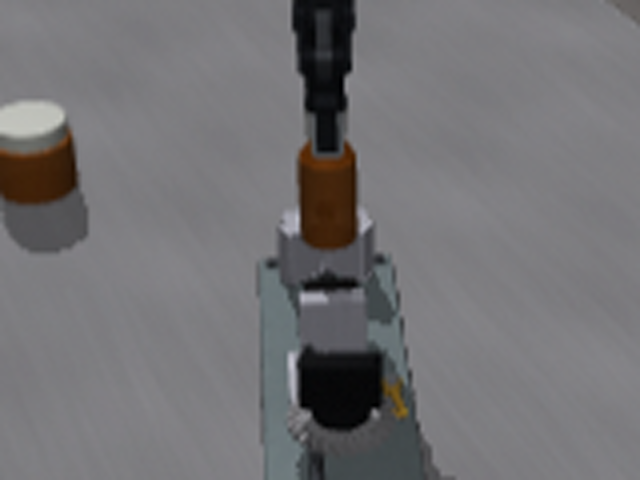

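View pics/wrist6.png

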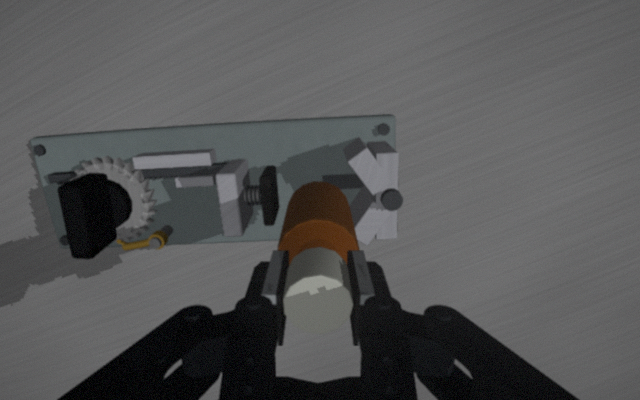

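>>> move_arm(motion=[[0.0008, -0.0004, 0, -0.01, 0, 0.12, 1], [0, 0, 0, 0, 0, 0.12, 1], [0, 0, 0, 0, 0, 0.1, 1], [0, 0, 0, 0, 0, 0.0, 1], [0, 0, 0, 0, 0, 0.0, 1]])

```text
time: 6.38
ee_pos: [0.5801, 0.0373, 0.115]
tcp_rot: [[0.38, 0.925, 0.001], [0.925, -0.38, -0.0], [0.0, 0.001, -1.0]]
contact_force: [0.4, -0.0, -0.7]
gripper_width: 0.0261
```

```bash
python3 st.py .5797 .0382 .0975
```

```text
6.3833 [0.5801 0.0373 0.115 ] yaw 67.68936872142748 F [ 0.3817 -0.0446 -0.6579] M [ 0.0266 -0.0418 -0.0292] w 0.02606508818095022
shift/0.1 [ 0.0071 -0.0075  0.1753] tilt rot/pi [ 0.0003 -0.0001  0.    ]
```

>>> move_arm(motion=[[0, 0, 0, 0.01, 0, 0.1, 1], [0, 0, 0, 0, 0, 0.06, 1], [0, 0, 0, 0, 0, 0, 1], [0, 0, 0, 0, 0, 0.0, 1]])

```text
time: 6.72
ee_pos: [0.5806, 0.0383, 0.0969]
tcp_rot: [[0.379, 0.925, 0.0], [0.925, -0.379, -0.0], [-0.0, 0.0, -1.0]]
contact_force: [-0.6, -0.4, 4.9]
gripper_width: 0.026
```

```bash
python3 st.py .5797 .0382 .0975
```

```text
6.7167 [0.5806 0.0383 0.0969] yaw 67.70865921625877 F [-0.5722 -0.4157  4.8563] M [-0.0963  0.1638 -0.0515] w 0.025956587039920133
shift/0.1 [-0.0043 -0.0076 -0.0059] tilt rot/pi [ 0.0002  0.0001 -0.    ]
```

>>> move_arm(motion=[[0, 0, 0, 0, 0, 0, 0.2], [0, 0, 0, 0, 0, 0, -0.5], [0, 0, 0, 0, 0, 0, -1], [0, 0, 0, 0, 0, 0, -1], [0, 0, 0, 0, 0, -0.2, -1], [0, 0, 0, 0, 0, -0.3, -1], [0, 0, 0, 0, 0, -0.3, -1], [0, 0, 0, 0, 0, -0.2, -1], [0, 0, 0, 0, 0, 0, -1]])

```text
time: 7.47
ee_pos: [0.58, 0.0383, 0.2009]
tcp_rot: [[0.38, 0.925, -0.001], [0.925, -0.38, -0.001], [-0.001, -0.001, -1.0]]
contact_force: [0.3, -0.4, -0.3]
gripper_width: 0.0852
```

```bash
python3 st.py .526 -.112 .2
python3 - <<'E'
from h import *
import pickle
np.set_printoptions(precision=1,suppress=True)
for n in ['scene','side','wrist']:
    im=grab(n,n+'7.png'); pickle.dump(im,open(n+'7.pkl','wb'))
    c=proj(im,[[.579,.038,.06]]); 
    x,y=c[0].astype(int); x=max(80,min(x,560)); y=max(60,min(y,340))
    cv2.imwrite('pics/z7%s.png'%n,cv2.resize(im['pixels'][y-60:y+60,x-80:x+80],None,fx=4,fy=4,interpolation=cv2.INTER_CUBIC))
E
```

```text
7.4667 [0.58   0.0383 0.2009] yaw 67.68440022803371 F [ 0.2614 -0.3604 -0.2647] M [-0.0029 -0.0124  0.0044] w 0.08520930699595701
shift/0.1 [-1.595   0.0715  0.0101] tilt rot/pi [-0.0003  0.0003  0.    ]
```

View pics/z7scene.png

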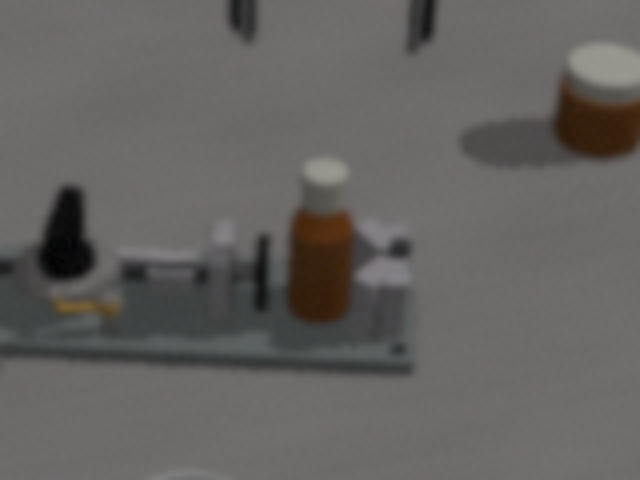

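View pics/wrist7.png

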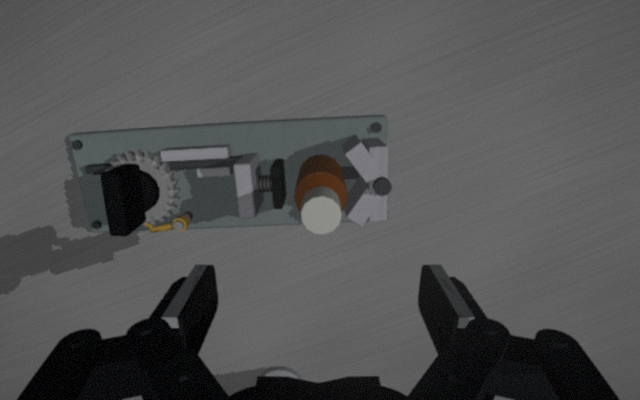

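The scene view shows the bottle standing upright at crop (320,240), between the pad and the V block. The wrist view agrees. Next I'll grip the knob.

>>> move_arm(motion=[[0, 0, 0.0105, -0.33, 0.01, 0, -1], [0, 0, 0, -0.36, 0.01, 0, -1], [0, 0, 0, -0.36, 0.01, 0, -1], [0, 0, 0, -0.33, 0.01, 0, -1], [0, 0, 0, 0, 0, 0, -1], [0, 0, 0, 0, 0, 0, -1]])

```text
time: 8.12
ee_pos: [0.5158, -0.09, 0.1849]
tcp_rot: [[0.404, 0.914, -0.029], [0.915, -0.404, -0.001], [-0.013, -0.026, -1.0]]
contact_force: [0.1, 0.5, 0.5]
gripper_width: 0.0851
```

```bash
python3 st.py .5263 -.1115 .16
python3 - <<'E'
from h import *
import pickle
np.set_printoptions(precision=1,suppress=True)
im=grab('wrist','w8.png'); pickle.dump(im,open('w8.pkl','wb')); print(proj(im,[[.5263,-.1115,.08]]))
E
```

```text
8.1167 [ 0.5158 -0.09    0.1849] yaw 66.19261491751178 F [0.0842 0.5041 0.4572] M [ 0.041  -0.0207 -0.0267] w 0.08508335033285568
shift/0.1 [-0.1514  0.1893  0.2457] tilt rot/pi [-0.0084  0.0041  0.    ]
[[297.6 227.6]]
```

View pics/w8.png

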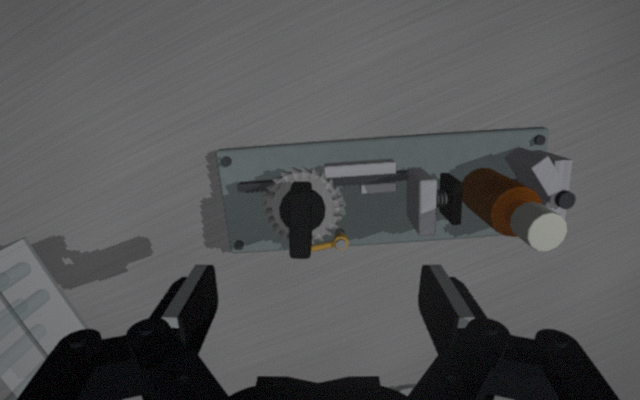

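>>> move_arm(motion=[[-0.008, 0.004, 0, -0.14, 0.18, 0.1, -1], [0, 0, 0, 0, 0, 0.1, -1], [0, 0, 0, 0, 0, 0, -1], [0, 0, 0, 0, 0, 0, -1]])

```text
time: 8.5
ee_pos: [0.5252, -0.1073, 0.16]
tcp_rot: [[0.399, 0.917, -0.008], [0.917, -0.399, 0.0], [-0.003, -0.007, -1.0]]
contact_force: [0.2, -0.2, 1.2]
gripper_width: 0.0858
```

```bash
python3 st.py .5263 -.1115 .13
python3 - <<'E'
from h import *
import pickle
np.set_printoptions(precision=1,suppress=True)
im=grab('wrist','w9.png'); pickle.dump(im,open('w9.pkl','wb')); print(proj(im,[[.5263,-.1115,.08]]))
E
```

```text
8.5 [ 0.5252 -0.1073  0.16  ] yaw 66.46169559722006 F [ 0.2408 -0.1651  1.1536] M [-0.011  -0.047   0.0171] w 0.08584253285193624
shift/0.1 [-0.0328  0.0289  0.3   ] tilt rot/pi [-0.0023  0.001   0.    ]
[[312.4 217.3]]
```

View pics/w9.png

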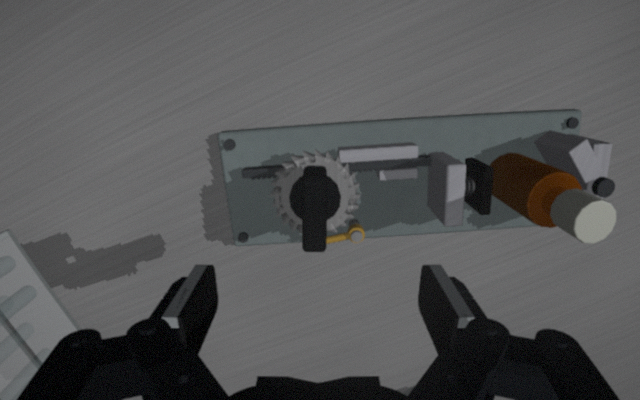

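Run:
```python
import cv2
a=cv2.imread('pics/w9.png')[135:265,255:385]
cv2.imwrite('pics/z9.png',cv2.convertScaleAbs(cv2.resize(a,None,fx=4.5,fy=4.5,interpolation=cv2.INTER_CUBIC),alpha=2.2))
```

```text
(no output)
```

View pics/z9.png

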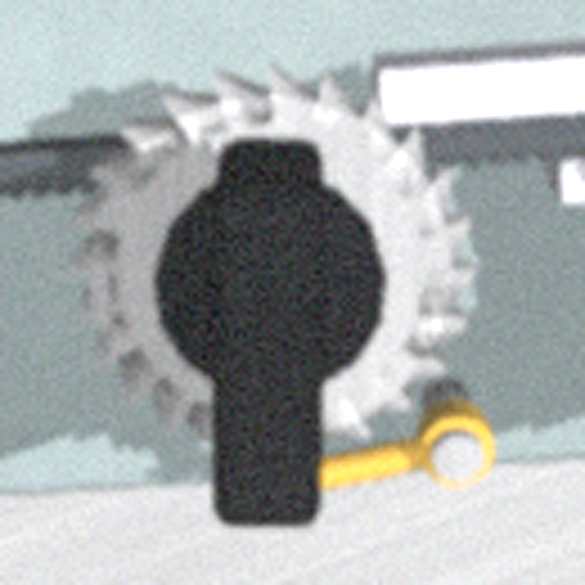

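Run:
```python
from h import *
import pickle
np.set_printoptions(precision=4,suppress=True)
im=pickle.load(open('w9.pkl','rb'))
Z=lambda p:np.array(p,float)/4.5+[255,135]-.4
l,r=onz(im,Z([[156,283],[385,283]]),.046); print('hub',l,r,(l+r)/2,np.linalg.norm(l-r))
print('wheel', onz(im,Z([[80,260],[472,262]]),.036).mean(0),onz(im,Z([[275,68]]),.036))
print('bar near end top',onz(im,Z([[268,524]]),.08), 'left/right near end',onz(im,Z([[216,500],[322,500]]),.08))
e=onz(im,Z([[216,390],[216,510]]),.08); print(np.degrees(np.arctan2(*(e[0]-e[1])[1::-1])))
e=onz(im,Z([[322,390],[320,510]]),.08); print(np.degrees(np.arctan2(*(e[0]-e[1])[1::-1])))
```

```text
hub [ 0.5176 -0.1265  0.046 ] [ 0.5322 -0.0928  0.046 ] [ 0.5249 -0.1097  0.046 ] 0.03674053238703081
wheel [ 0.5247 -0.1087  0.036 ] [[ 0.4949 -0.0959  0.036 ]]
bar near end top [[ 0.5484 -0.12    0.08  ]] left/right near end [[ 0.5419 -0.1253  0.08  ]
 [ 0.548  -0.1113  0.08  ]]
155.68195407488506
156.03144870346523
```

>>> move_arm(motion=[[-0.0023, 0.001, 0.0035, -0.02, 0.01, 0.1, -1], [0, 0, 0, 0, 0, 0.3, -1], [0, 0, 0, 0, 0, 0.3, -1], [0, 0, 0, 0, 0, 0.05, -1], [0, 0, 0, 0, 0, 0, -1], [0, 0, 0, 0, 0, 0, -1]])

```text
time: 9.05
ee_pos: [0.5303, -0.1011, 0.086]
tcp_rot: [[0.398, 0.917, 0.006], [0.917, -0.398, 0.004], [0.006, 0.004, -1.0]]
contact_force: [0.4, 0.9, 1.1]
gripper_width: 0.0855
```

```bash
python3 st.py .525 -.1095 .063
```

```text
9.05 [ 0.5303 -0.1011  0.086 ] yaw 66.53513508653927 F [0.4092 0.8657 1.0575] M [ 0.0172 -0.0577 -0.0012] w 0.08553037837830638
shift/0.1 [-0.0994 -0.0165  0.2292] tilt rot/pi [ 0.0012 -0.0018  0.    ]
```

>>> move_arm(motion=[[0.001, -0.0018, 0.004, -0.1, -0.015, 0.0, -1], [0, 0, 0, 0, 0, 0.1, -1], [0, 0, 0, -0.02, 0, 0.1, -1], [0, 0, 0, 0, 0, 0, -1], [0, 0, 0, 0, 0, 0, -1]])

```text
time: 9.47
ee_pos: [0.5282, -0.1126, 0.0697]
tcp_rot: [[0.41, 0.912, 0.01], [0.912, -0.41, -0.001], [0.003, 0.009, -1.0]]
contact_force: [-0.5, -0.3, -0.5]
gripper_width: 0.0854
```

```bash
python3 st.py .525 -.1095 .063
```

```text
9.4667 [ 0.5282 -0.1126  0.0697] yaw 65.7921740268736 F [-0.4735 -0.2841 -0.4932] M [0.0919 0.0021 0.0228] w 0.08539724496542475
shift/0.1 [ 0.0149 -0.0425  0.067 ] tilt rot/pi [ 0.003 -0.001  0.   ]
```

>>> move_arm(motion=[[0.003, -0.001, 0, 0.012, -0.04, 0.06, -1], [0, 0, 0, 0, 0, 0, -1], [0, 0, 0, 0, 0, 0, -1]])

```text
time: 9.72
ee_pos: [0.5251, -0.1101, 0.0635]
tcp_rot: [[0.411, 0.912, -0.0], [0.912, -0.411, 0.0], [0.0, -0.0, -1.0]]
contact_force: [0.7, 0.7, -0.3]
gripper_width: 0.0854
```

```bash
python3 st.py .525 -.1095 .063
```

```text
9.7167 [ 0.5251 -0.1101  0.0635] yaw 65.73243695185874 F [ 0.7344  0.656  -0.3482] M [-0.0359  0.0094  0.0112] w 0.0853549111563369
shift/0.1 [ 0.0054 -0.0032  0.0049] tilt rot/pi [-0.0001 -0.      0.    ]
```

>>> move_arm(motion=[[0, 0, 0, 0, 0, 0, 0], [0, 0, 0, 0, 0, 0, 1], [0, 0, 0, 0, 0, 0, 1], [0, 0, 0, 0, 0, 0, 1], [0, 0, 0, 0, 0, 0, 1], [0, 0, 0, 0, 0, 0, 1], [0, 0, 0, 0, 0, 0, 1]], squeeze=60)

```text
time: 10.3
ee_pos: [0.5252, -0.1102, 0.0641]
tcp_rot: [[0.411, 0.912, -0.0], [0.912, -0.411, -0.0], [-0.0, -0.0, -1.0]]
contact_force: [1.5, 1.2, -2.4]
gripper_width: 0.0149
```

```bash
python3 st.py .525 -.1095 .063
```

```text
10.3 [ 0.5252 -0.1102  0.0641] yaw 65.76244580133371 F [ 1.5461  1.2449 -2.3777] M [ 0.2488 -0.2119  0.0135] w 0.014896872668684457
shift/0.1 [ 0.0055 -0.0049  0.0106] tilt rot/pi [-0.  0.  0.]
```

>>> move_arm(motion=[[0, 0, 0.03, 0, 0, 0, 1], [0, 0, 0.03, 0, 0, 0, 1], [0, 0, 0.03, 0, 0, 0, 1], [0, 0, 0.02, 0, 0, 0, 1], [0, 0, 0, 0, 0, 0, 1], [0, 0, 0, 0, 0, 0, 1]])

```text
time: 10.8
ee_pos: [0.5255, -0.1099, 0.0641]
tcp_rot: [[0.705, 0.709, 0.001], [0.709, -0.705, 0.0], [0.001, 0.0, -1.0]]
contact_force: [-0.4, -0.2, 0.1]
gripper_width: 0.0151
```

```bash
cat > k.py <<'E'
from h import *
np.set_printoptions(precision=3,suppress=True)
s=status.state();R=s['tcp_rot'];y=np.degrees(np.arctan2(R[1,0],R[0,0]))
th=.079+np.radians((65.76-y)%360); t=R.T@[0,0,-1]
print(round(s['time'],2),'yaw %.2f theta %.3f clicks %.2f'%(y,th,(th-.079)/.2618),'F',s['contact_force'],'M',s['ft_torque'],'w %.4f'%s['gripper_width'])
print('pos',s['ee_pos'],'shift/0.1',R.T@(np.array([.5252,-.1102,.064])-s['ee_pos'])*10,'tilt rot/pi',np.cross([0,0,1],t)/np.pi, 'Mtool',R.T@s['ft_torque'])
E
python3 k.py
```

```text
10.8 yaw 45.14 theta 0.439 clicks 1.37 F [-0.36  -0.206  0.073] M [ 0.026 -0.041 -0.058] w 0.0151
pos [ 0.525 -0.11   0.064] shift/0.1 [-0.004  0.     0.001] tilt rot/pi [ 0. -0.  0.] Mtool [-0.011  0.047  0.058]
```

>>> move_arm(motion=[[0, 0, 0.03, 0, 0, 0, 1], [0, 0, 0.03, 0, 0, 0, 1], [0, 0, 0.03, 0, 0, 0, 1], [0, 0, 0.03, 0, 0, 0, 1], [0, 0, 0, 0, 0, 0, 1], [0, 0, 0, 0, 0, 0, 1]])

```text
time: 11.3
ee_pos: [0.5258, -0.1098, 0.0641]
tcp_rot: [[0.92, 0.392, 0.002], [0.392, -0.92, 0.001], [0.003, -0.0, -1.0]]
contact_force: [0.1, -0.2, -0.6]
gripper_width: 0.0149
```

```bash
python3 k.py; python3 -c "
from h import *
import pickle
im=grab('scene','s10.png')
c=proj(im,[[.57,.01,.05]])[0].astype(int)
cv2.imwrite('pics/z10.png',cv2.resize(im['pixels'][c[1]-60:c[1]+60,c[0]-80:c[0]+80],None,fx=4,fy=4,interpolation=cv2.INTER_CUBIC))
"
```

```text
11.3 yaw 23.09 theta 0.824 clicks 2.84 F [ 0.089 -0.218 -0.598] M [-0.062  0.094 -0.358] w 0.0149
pos [ 0.526 -0.11   0.064] shift/0.1 [-0.007  0.002  0.001] tilt rot/pi [-0.    -0.001  0.   ] Mtool [-0.021 -0.111  0.358]
```

View pics/z10.png

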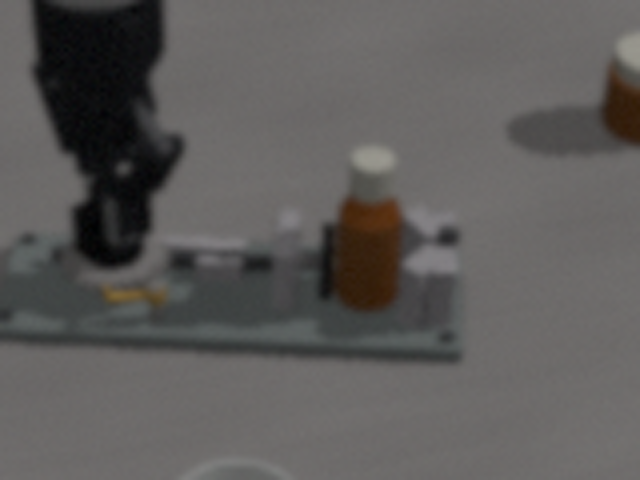

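>>> move_arm(motion=[[0, 0, 0.012, 0, 0, 0, 1], [0, 0, 0.012, 0, 0, 0, 1], [0, 0, 0.012, 0, 0, 0, 1]])

```text
time: 11.6
ee_pos: [0.5259, -0.1096, 0.064]
tcp_rot: [[0.956, 0.292, 0.002], [0.292, -0.956, 0.002], [0.003, -0.001, -1.0]]
contact_force: [-0.0, -0.4, -0.7]
gripper_width: 0.0149
```

```bash
python3 k.py
```

```text
11.6 yaw 16.98 theta 0.930 clicks 3.25 F [-0.038 -0.388 -0.652] M [-0.129  0.02   0.059] w 0.0149
pos [ 0.526 -0.11   0.064] shift/0.1 [-0.008  0.004  0.   ] tilt rot/pi [-0.    -0.001  0.   ] Mtool [-0.117 -0.057 -0.059]
```

>>> move_arm(motion=[[0, 0, 0.01, 0, 0, 0, 1]])

```text
time: 11.68
ee_pos: [0.5259, -0.1096, 0.064]
tcp_rot: [[0.964, 0.264, 0.002], [0.264, -0.964, 0.001], [0.003, -0.001, -1.0]]
contact_force: [1.3, 0.1, 0.5]
gripper_width: 0.0148
```

```bash
python3 k.py
```

```text
11.68 yaw 15.31 theta 0.959 clicks 3.36 F [1.269 0.115 0.463] M [-0.108  0.034  0.037] w 0.0148
pos [ 0.526 -0.11   0.064] shift/0.1 [-0.008  0.004  0.   ] tilt rot/pi [-0.    -0.001  0.   ] Mtool [-0.095 -0.062 -0.037]
```

>>> move_arm(motion=[[0, 0, 0.025, 0, 0, 0, 1], [0, 0, 0.025, 0, 0, 0, 1], [0, 0, 0.015, 0, 0, 0, 1], [0, 0, 0.01, 0, 0, 0, 1]])

```text
time: 12.02
ee_pos: [0.5262, -0.1096, 0.0641]
tcp_rot: [[0.999, 0.036, 0.003], [0.036, -0.999, 0.001], [0.003, -0.001, -1.0]]
contact_force: [0.0, -0.6, 1.0]
gripper_width: 0.0145
```

```bash
python3 k.py
```

```text
12.02 yaw 2.07 theta 1.191 clicks 4.25 F [ 0.025 -0.595  0.97 ] M [-0.108  0.059  0.071] w 0.0145
pos [ 0.526 -0.11   0.064] shift/0.1 [-0.01   0.006  0.001] tilt rot/pi [-0.    -0.001  0.   ] Mtool [-0.106 -0.063 -0.071]
```

>>> move_arm(motion=[[0, 0, 0.008, 0, 0, 0, 1]])

```text
time: 12.1
ee_pos: [0.5262, -0.1096, 0.064]
tcp_rot: [[1.0, 0.013, 0.003], [0.013, -1.0, 0.001], [0.003, -0.001, -1.0]]
contact_force: [-0.4, -0.1, 0.0]
gripper_width: 0.0146
```

```bash
python3 k.py
```

```text
12.1 yaw 0.74 theta 1.214 clicks 4.33 F [-0.375 -0.098  0.021] M [-0.092  0.098  0.048] w 0.0146
pos [ 0.526 -0.11   0.064] shift/0.1 [-0.01   0.006  0.   ] tilt rot/pi [-0.    -0.001  0.   ] Mtool [-0.091 -0.099 -0.048]
```

>>> move_arm(motion=[[0, 0, 0.01, 0, 0, 0, 1], [0, 0, 0.008, 0, 0, 0, 1]])

```text
time: 12.27
ee_pos: [0.5262, -0.1096, 0.064]
tcp_rot: [[0.999, -0.041, 0.003], [-0.041, -0.999, 0.0], [0.003, -0.0, -1.0]]
contact_force: [-0.4, -0.8, 0.1]
gripper_width: 0.0148
```

```bash
python3 k.py
```

```text
12.27 yaw -2.36 theta 1.268 clicks 4.54 F [-0.379 -0.848  0.104] M [-0.119  0.019  0.148] w 0.0148
pos [ 0.526 -0.11   0.064] shift/0.1 [-0.01   0.007  0.   ] tilt rot/pi [-0.    -0.001  0.   ] Mtool [-0.119 -0.014 -0.149]
```

>>> move_arm(motion=[[0, 0, 0.02, 0, 0, 0, 1], [0, 0, 0.02, 0, 0, 0, 1], [0, 0, 0.006, 0, 0, 0, 1]])

```text
time: 12.52
ee_pos: [0.5264, -0.1096, 0.0641]
tcp_rot: [[0.982, -0.187, 0.003], [-0.187, -0.982, 0.0], [0.003, -0.001, -1.0]]
contact_force: [0.3, 0.5, 1.1]
gripper_width: 0.0152
```

```bash
python3 k.py
```

```text
12.52 yaw -10.79 theta 1.415 clicks 5.10 F [0.339 0.505 1.067] M [-0.174  0.091  0.047] w 0.0152
pos [ 0.526 -0.11   0.064] shift/0.1 [-0.011  0.008  0.001] tilt rot/pi [-0.    -0.001  0.   ] Mtool [-0.188 -0.057 -0.047]
```

>>> move_arm(motion=[[0, 0, 0.008, 0, 0, 0, 1]])

```text
time: 12.6
ee_pos: [0.5264, -0.1096, 0.0641]
tcp_rot: [[0.977, -0.212, 0.003], [-0.212, -0.977, 0.0], [0.003, -0.001, -1.0]]
contact_force: [-0.3, 0.6, 0.2]
gripper_width: 0.015
```

```bash
python3 k.py
```

```text
12.6 yaw -12.22 theta 1.440 clicks 5.20 F [-0.293  0.65   0.24 ] M [-0.082  0.065  0.046] w 0.0150
pos [ 0.526 -0.11   0.064] shift/0.1 [-0.011  0.009  0.   ] tilt rot/pi [-0.    -0.001  0.   ] Mtool [-0.094 -0.046 -0.046]
```

```bash
python3 -c "
from h import *
import pickle
for n in ['scene','wrist']:
    im=grab(n,n+'11.png')
    c=proj(im,[[.575,.03,.05]])[0].astype(int);print(c)
    x=max(80,min(c[0],560)); y=max(60,min(c[1],340))
    cv2.imwrite('pics/z11%s.png'%n,cv2.resize(im['pixels'][y-60:y+60,x-80:x+80],None,fx=4,fy=4,interpolation=cv2.INTER_CUBIC))
"
```

```text
[356 175]
[ 366 -109]
```

View pics/z11scene.png

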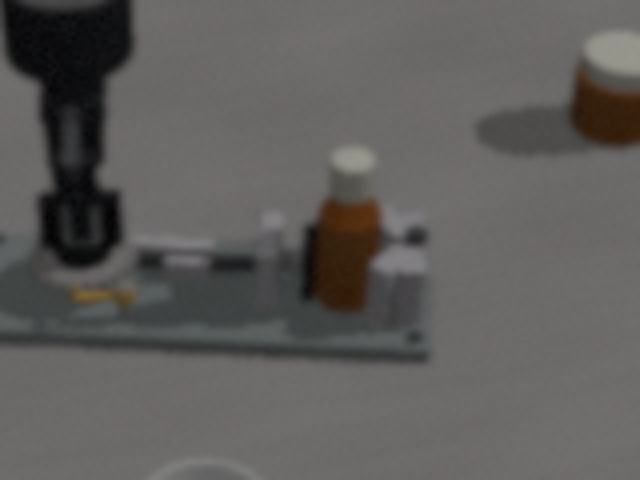

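View pics/wrist11.png

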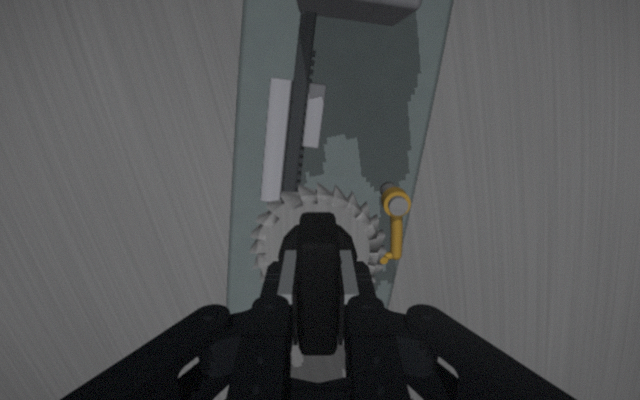

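>>> move_arm(motion=[[0, 0, 0.008, 0, 0, 0, 1], [0, 0, 0.006, 0, 0, 0, 1]])

```text
time: 12.87
ee_pos: [0.5265, -0.1096, 0.0641]
tcp_rot: [[0.967, -0.255, 0.003], [-0.255, -0.967, 0.0], [0.003, -0.001, -1.0]]
contact_force: [-0.4, -0.2, 0.7]
gripper_width: 0.0151
```

```bash
python3 k.py
```

```text
12.87 yaw -14.78 theta 1.485 clicks 5.37 F [-0.433 -0.237  0.699] M [-0.15   0.136  0.054] w 0.0151
pos [ 0.526 -0.11   0.064] shift/0.1 [-0.011  0.009  0.   ] tilt rot/pi [-0.    -0.001  0.   ] Mtool [-0.18  -0.093 -0.055]
```

>>> move_arm(motion=[[0, 0, 0.01, 0, 0, 0, 1]])

```text
time: 12.95
ee_pos: [0.5265, -0.1097, 0.0641]
tcp_rot: [[0.958, -0.287, 0.003], [-0.287, -0.958, 0.0], [0.003, -0.001, -1.0]]
contact_force: [1.1, 0.1, -1.1]
gripper_width: 0.0151
```

```bash
python3 k.py
```

```text
12.95 yaw -16.67 theta 1.518 clicks 5.50 F [ 1.103  0.086 -1.12 ] M [-0.162  0.062  0.048] w 0.0151
pos [ 0.526 -0.11   0.064] shift/0.1 [-0.011  0.009  0.001] tilt rot/pi [-0.    -0.001  0.   ] Mtool [-0.173 -0.013 -0.048]
```

>>> move_arm(motion=[[0, 0, 0.02, 0, 0, 0, 1], [0, 0, 0.017, 0, 0, 0, 1]])

```text
time: 13.12
ee_pos: [0.5266, -0.1097, 0.0641]
tcp_rot: [[0.916, -0.401, 0.004], [-0.401, -0.916, 0.0], [0.003, -0.002, -1.0]]
contact_force: [0.6, -0.3, -0.7]
gripper_width: 0.0151
```

```bash
python3 k.py
```

```text
13.12 yaw -23.67 theta 1.640 clicks 5.96 F [ 0.637 -0.342 -0.7  ] M [-0.144  0.058  0.071] w 0.0151
pos [ 0.527 -0.11   0.064] shift/0.1 [-0.011  0.01   0.001] tilt rot/pi [-0.001 -0.001  0.   ] Mtool [-0.155  0.005 -0.071]
```

>>> move_arm(motion=[[0, 0, 0.008, 0, 0, 0, 1]])

```text
time: 13.2
ee_pos: [0.5266, -0.1097, 0.064]
tcp_rot: [[0.905, -0.426, 0.004], [-0.426, -0.905, 0.0], [0.003, -0.002, -1.0]]
contact_force: [-0.2, -0.1, 0.0]
gripper_width: 0.0153
```

```bash
python3 k.py
```

```text
13.2 yaw -25.24 theta 1.667 clicks 6.07 F [-0.165 -0.13   0.032] M [-0.134  0.083  0.07 ] w 0.0153
pos [ 0.527 -0.11   0.064] shift/0.1 [-0.011  0.01   0.   ] tilt rot/pi [-0.001 -0.001  0.   ] Mtool [-0.156 -0.018 -0.07 ]
```

>>> move_arm(motion=[[0, 0, 0.008, 0, 0, 0, 1], [0, 0, 0.008, 0, 0, 0, 1]])

```text
time: 13.37
ee_pos: [0.5267, -0.1097, 0.0641]
tcp_rot: [[0.881, -0.474, 0.004], [-0.474, -0.881, 0.0], [0.003, -0.002, -1.0]]
contact_force: [0.1, 0.0, 0.5]
gripper_width: 0.0146
```

```bash
python3 k.py
```

```text
13.37 yaw -28.30 theta 1.721 clicks 6.27 F [0.133 0.015 0.451] M [-0.173  0.087  0.086] w 0.0146
pos [ 0.527 -0.11   0.064] shift/0.1 [-0.011  0.011  0.001] tilt rot/pi [-0.001 -0.001  0.   ] Mtool [-0.193  0.006 -0.087]
```

>>> move_arm(motion=[[0, 0, 0.008, 0, 0, 0, 1]])

```text
time: 13.45
ee_pos: [0.5267, -0.1098, 0.064]
tcp_rot: [[0.867, -0.498, 0.004], [-0.498, -0.867, 0.0], [0.003, -0.002, -1.0]]
contact_force: [-0.1, -1.0, 0.3]
gripper_width: 0.0148
```

```bash
python3 k.py
```

```text
13.45 yaw -29.84 theta 1.748 clicks 6.37 F [-0.115 -0.958  0.253] M [-0.169  0.077  0.091] w 0.0148
pos [ 0.527 -0.11   0.064] shift/0.1 [-0.011  0.011  0.   ] tilt rot/pi [-0.001 -0.001  0.   ] Mtool [-0.185  0.017 -0.092]
```

>>> move_arm(motion=[[0, 0, 0.008, 0, 0, 0, 1], [0, 0, 0.008, 0, 0, 0, 1]])

```text
time: 13.62
ee_pos: [0.5268, -0.1098, 0.0641]
tcp_rot: [[0.839, -0.544, 0.004], [-0.544, -0.839, -0.0], [0.003, -0.002, -1.0]]
contact_force: [-0.2, -0.3, 0.6]
gripper_width: 0.0147
```

```bash
python3 k.py
```

```text
13.62 yaw -32.98 theta 1.802 clicks 6.58 F [-0.244 -0.272  0.592] M [-0.189  0.13   0.05 ] w 0.0147
pos [ 0.527 -0.11   0.064] shift/0.1 [-0.011  0.012  0.001] tilt rot/pi [-0.001 -0.001  0.   ] Mtool [-0.229 -0.006 -0.051]
```

>>> move_arm(motion=[[0, 0, 0.015, 0, 0, 0, 1], [0, 0, 0.012, 0, 0, 0, 1], [0, 0, 0.008, 0, 0, 0, 1]])

```text
time: 13.87
ee_pos: [0.5268, -0.1099, 0.064]
tcp_rot: [[0.769, -0.639, 0.004], [-0.639, -0.769, -0.0], [0.003, -0.002, -1.0]]
contact_force: [1.0, -0.9, 0.2]
gripper_width: 0.0149
```

```bash
python3 k.py
```

```text
13.87 yaw -39.71 theta 1.920 clicks 7.03 F [ 0.987 -0.875  0.225] M [-0.104  0.126  0.209] w 0.0149
pos [ 0.527 -0.11   0.064] shift/0.1 [-0.01   0.013  0.   ] tilt rot/pi [-0.001 -0.001  0.   ] Mtool [-0.16  -0.031 -0.209]
```

>>> move_arm(motion=[[0, 0, 0.008, 0, 0, 0, 1]])

```text
time: 13.95
ee_pos: [0.5269, -0.1098, 0.064]
tcp_rot: [[0.752, -0.659, 0.004], [-0.659, -0.752, -0.001], [0.003, -0.002, -1.0]]
contact_force: [0.3, -1.7, -0.7]
gripper_width: 0.0151
```

```bash
python3 k.py
```

```text
13.95 yaw -41.25 theta 1.947 clicks 7.13 F [ 0.311 -1.75  -0.722] M [-0.165  0.099  0.24 ] w 0.0151
pos [ 0.527 -0.11   0.064] shift/0.1 [-0.01   0.014  0.   ] tilt rot/pi [-0.001 -0.001  0.   ] Mtool [-0.189  0.034 -0.241]
```

>>> move_arm(motion=[[0, 0, 0.008, 0, 0, 0, 1]])

```text
time: 14.03
ee_pos: [0.5269, -0.1099, 0.0641]
tcp_rot: [[0.734, -0.679, 0.004], [-0.679, -0.734, -0.001], [0.003, -0.002, -1.0]]
contact_force: [0.4, -0.6, -0.1]
gripper_width: 0.0152
```

```bash
python3 k.py;  python3 -c "
from h import *
import pickle
for n in ['scene','wrist']:
    im=grab(n,n+'12.png')
    c=proj(im,[[.575,.03,.05]])[0].astype(int)
    x=max(80,min(c[0],560)); y=max(60,min(c[1],340))
    cv2.imwrite('pics/z12%s.png'%n,cv2.resize(im['pixels'][y-60:y+60,x-80:x+80],None,fx=4,fy=4,interpolation=cv2.INTER_CUBIC))
"
```

```text
14.03 yaw -42.79 theta 1.974 clicks 7.24 F [ 0.365 -0.569 -0.082] M [-0.12   0.09   0.157] w 0.0152
pos [ 0.527 -0.11   0.064] shift/0.1 [-0.01   0.014  0.   ] tilt rot/pi [-0.001 -0.001  0.   ] Mtool [-0.149  0.016 -0.158]
```

View pics/z12scene.png

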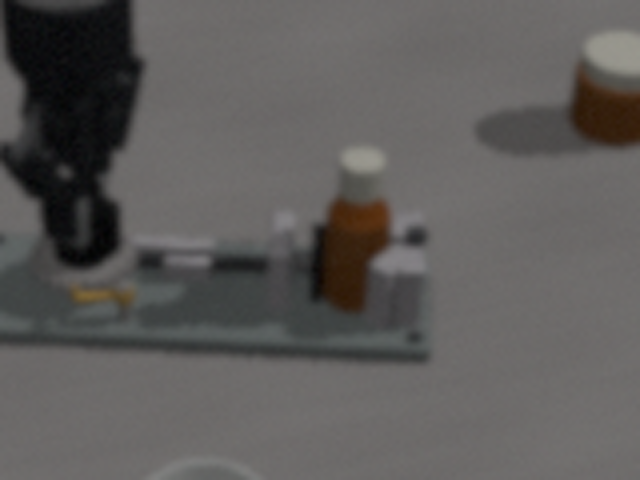

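View pics/wrist12.png

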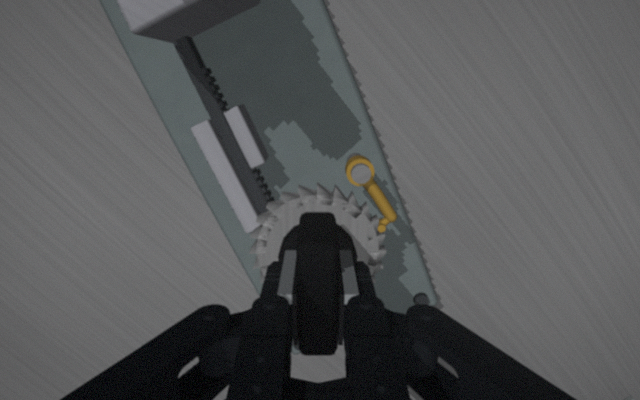

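Torque jumped to about 0.2 N m somewhere between 6.6 and 7.0 clicks. In the scene views the bottle has stopped moving against the V. I'll ease back onto tooth 7 to pin down its exact angle.

>>> move_arm(motion=[[0, 0, -0.01, 0, 0, 0, 1], [0, 0, -0.007, 0, 0, 0, 1]])

```text
time: 14.3
ee_pos: [0.5268, -0.1099, 0.064]
tcp_rot: [[0.771, -0.637, 0.004], [-0.637, -0.771, -0.001], [0.003, -0.002, -1.0]]
contact_force: [-0.0, -1.1, 0.1]
gripper_width: 0.015
```

```bash
python3 k.py
```

```text
14.3 yaw -39.56 theta 1.917 clicks 7.02 F [-0.006 -1.119  0.074] M [-0.125  0.108  0.17 ] w 0.0150
pos [ 0.527 -0.11   0.064] shift/0.1 [-0.01   0.013  0.   ] tilt rot/pi [-0.    -0.001  0.   ] Mtool [-0.165 -0.004 -0.171]
```

>>> move_arm(motion=[[0, 0, -0.005, 0, 0, 0, 1]])

```text
time: 14.38
ee_pos: [0.5268, -0.1099, 0.0641]
tcp_rot: [[0.782, -0.624, 0.004], [-0.624, -0.782, -0.001], [0.003, -0.002, -1.0]]
contact_force: [0.4, -0.6, 0.2]
gripper_width: 0.0149
```

```bash
python3 k.py
```

```text
14.38 yaw -38.59 theta 1.900 clicks 6.96 F [ 0.401 -0.614  0.205] M [-0.156  0.123  0.025] w 0.0149
pos [ 0.527 -0.11   0.064] shift/0.1 [-0.011  0.013  0.001] tilt rot/pi [-0.001 -0.001  0.   ] Mtool [-0.199  0.001 -0.026]
```

>>> move_arm(motion=[[0, 0, -0.005, 0, 0, 0, 1]])

```text
time: 14.47
ee_pos: [0.5268, -0.1099, 0.0641]
tcp_rot: [[0.791, -0.611, 0.004], [-0.611, -0.791, -0.001], [0.003, -0.002, -1.0]]
contact_force: [-0.9, -1.2, 0.7]
gripper_width: 0.015
```

```bash
python3 k.py
```

```text
14.47 yaw -37.68 theta 1.884 clicks 6.90 F [-0.94  -1.194  0.69 ] M [-0.164  0.116 -0.133] w 0.0150
pos [ 0.527 -0.11   0.064] shift/0.1 [-0.011  0.012  0.001] tilt rot/pi [-0.001 -0.001  0.   ] Mtool [-0.201  0.008  0.132]
```

Turning back, the load stayed at about 0.17 N m down to 7.02, and then the pawl's stop took over at about 6.97. So contact came before tooth 7, and that tooth is the first firm one, with the pawl caught on it. I'll unload the windup and let go.

>>> move_arm(motion=[[0, 0, 0.006, 0, 0, 0, 1], [0, 0, 0, 0, 0, 0, 1]])

```text
time: 14.63
ee_pos: [0.5269, -0.1098, 0.0641]
tcp_rot: [[0.779, -0.627, 0.004], [-0.627, -0.779, -0.0], [0.003, -0.003, -1.0]]
contact_force: [0.0, 0.2, 0.4]
gripper_width: 0.0152
```

```bash
python3 k.py
```

```text
14.63 yaw -38.84 theta 1.905 clicks 6.97 F [0.014 0.202 0.42 ] M [-0.175  0.144  0.127] w 0.0152
pos [ 0.527 -0.11   0.064] shift/0.1 [-0.011  0.013  0.001] tilt rot/pi [-0.001 -0.001  0.   ] Mtool [-0.226 -0.003 -0.128]
```

>>> move_arm(motion=[[0, 0, 0, 0, 0, 0, 0.3], [0, 0, 0, 0, 0, 0, -0.4], [0, 0, 0, 0, 0, 0, -1], [0, 0, 0, 0, 0, 0, -1], [0, 0, 0, 0, 0, 0, -1], [0, 0, 0, 0, 0, 0, -1]])

```text
time: 15.13
ee_pos: [0.5268, -0.1088, 0.0639]
tcp_rot: [[0.777, -0.629, 0.004], [-0.629, -0.777, 0.002], [0.002, -0.004, -1.0]]
contact_force: [-0.0, 0.0, 0.5]
gripper_width: 0.0849
```

```bash
python3 k.py
```

```text
15.13 yaw -38.98 theta 1.907 clicks 6.98 F [-0.008  0.026  0.483] M [-0.051  0.029  0.008] w 0.0849
pos [ 0.527 -0.109  0.064] shift/0.1 [-0.004  0.02  -0.001] tilt rot/pi [-0.001 -0.001  0.   ] Mtool [-0.058  0.01  -0.008]
```

Rise to view the clamp from above.

>>> move_arm(motion=[[0, 0, 0, 0, 0, -0.15, -1], [0, 0, 0, 0, 0, -0.25, -1], [0, 0, 0, 0, 0, -0.3, -1], [0, 0, 0, 0, 0, -0.3, -1], [0, 0, 0, 0, 0, -0.3, -1], [0, 0, 0, 0, 0, -0.2, -1], [0, 0, 0, 0, 0, 0, -1], [0, 0, 0, 0, 0, 0, -1]])

```text
time: 15.8
ee_pos: [0.5242, -0.109, 0.2185]
tcp_rot: [[0.776, -0.631, -0.002], [-0.631, -0.776, 0.003], [-0.004, -0.001, -1.0]]
contact_force: [-0.2, 0.3, -0.3]
gripper_width: 0.0848
```

```bash
python3 k.py;  python3 -c "
from h import *
import pickle
for n in ['scene','side','wrist']:
    im=grab(n,n+'13.png'); pickle.dump(im,open(n+'13.pkl','wb'))
    c=proj(im,[[.575,.03,.05]])[0].astype(int)
    x=max(80,min(c[0],560)); y=max(60,min(c[1],340))
    cv2.imwrite('pics/z13%s.png'%n,cv2.resize(im['pixels'][y-60:y+60,x-80:x+80],None,fx=4,fy=4,interpolation=cv2.INTER_CUBIC))
"
```

```text
15.8 yaw -39.10 theta 1.909 clicks 6.99 F [-0.172  0.32  -0.332] M [ 0.119 -0.004 -0.003] w 0.0848
pos [ 0.524 -0.109  0.218] shift/0.1 [0.021 0.004 1.545] tilt rot/pi [-0.     0.001  0.   ] Mtool [ 0.094 -0.072  0.003]
```

View pics/z13scene.png

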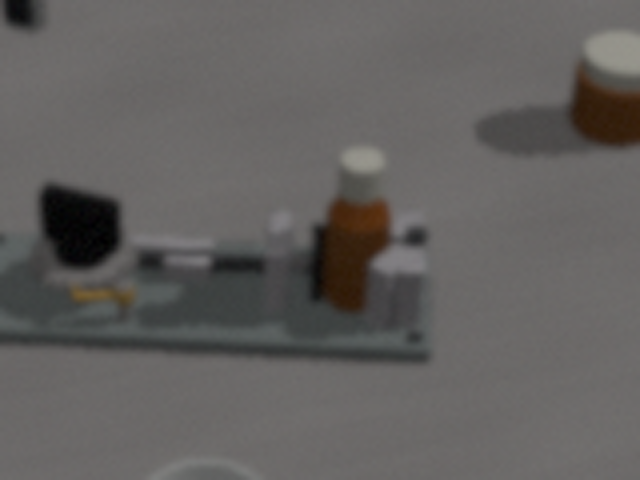

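View pics/wrist13.png

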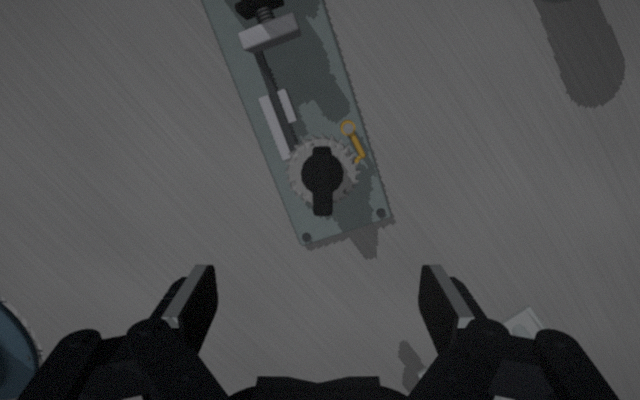

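View pics/side13.png

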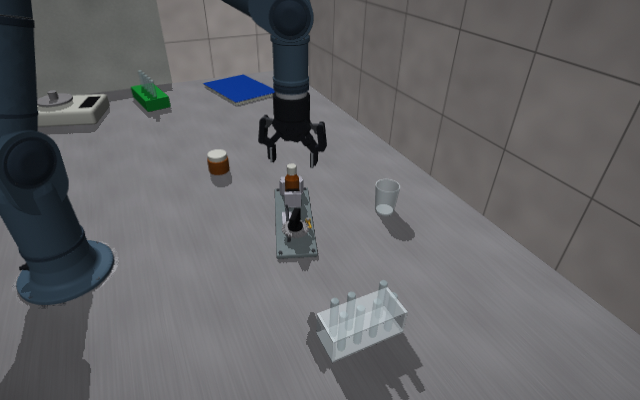

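>>> move_arm(motion=[[0, 0, 0, 0, -0.3, -0.1, -1], [0, 0, 0, 0, -0.3, -0.1, -1], [0, 0, 0, 0, -0.2, 0, -1], [0, 0, 0, 0, 0, 0, -1], [0, 0, 0, 0, 0, 0, -1], [0, 0, 0, 0, 0, 0, -1]])

```text
time: 16.45
ee_pos: [0.5678, -0.0462, 0.2268]
tcp_rot: [[0.772, -0.635, -0.026], [-0.635, -0.772, 0.0], [-0.02, 0.016, -1.0]]
contact_force: [-0.2, -0.0, 0.3]
gripper_width: 0.0852
```

```bash
python3 k.py;  python3 -c "
from h import *
import pickle
im=grab('wrist','w14.png'); pickle.dump(im,open('w14.pkl','wb'))
"
```

```text
16.45 yaw -39.43 theta 1.915 clicks 7.01 F [-0.172 -0.022  0.282] M [-0.01  -0.051 -0.012] w 0.0852
pos [ 0.568 -0.046  0.227] shift/0.1 [0.11  0.739 1.638] tilt rot/pi [ 0.005  0.006 -0.   ] Mtool [0.025 0.046 0.012]
```

View pics/w14.png

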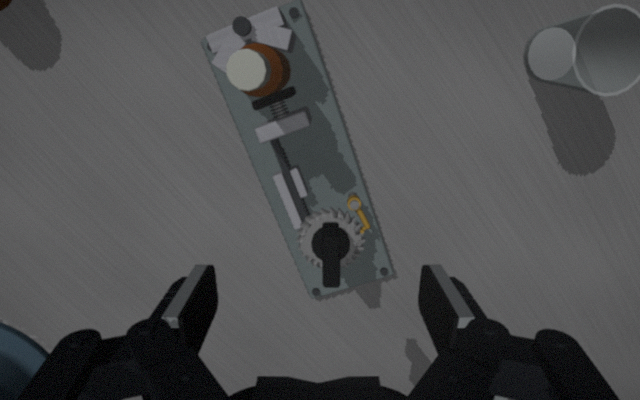

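Run:
```python
import cv2
a=cv2.imread('pics/w14.png')[5:155,195:330]
cv2.imwrite('pics/z14.png',cv2.convertScaleAbs(cv2.resize(a,None,fx=4,fy=4,interpolation=cv2.INTER_CUBIC),alpha=1.7))
```

```text
(no output)
```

View pics/z14.png

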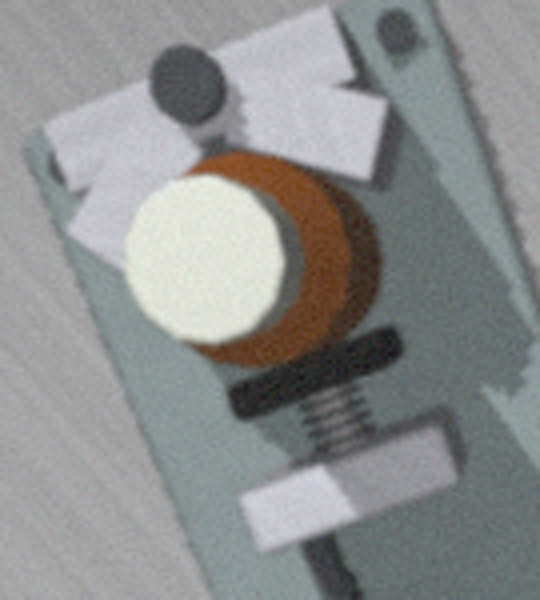

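Run:
```python
from h import *
import pickle
np.set_printoptions(precision=4,suppress=True)
im=pickle.load(open('w14.pkl','rb'))
Z=lambda p:np.array(p,float)/4+[195,5]-.4
th=np.radians(-19.57);R=np.array([[np.cos(th),-np.sin(th)],[np.sin(th),np.cos(th)]]);pc=np.array([.5512,-.0416])
f=lambda p,z:(onz(im,Z(p),z)[:,:2]-pc)@R
print('pad front',f([[232,382],[388,328]],.054));print('pad back',f([[242,418],[402,362]],.054))
print('head front',f([[242,495],[442,422]],.059),'back',f([[262,550],[460,482]],.059))
print('knob hub',f([[(330-195)*4,(243-5)*4]],.046), 'bar', )
print('cap',f([[205,258]],.116))
b=onz(im,[[331,222],[331,286]],.07);d=(b[1]-b[0])[:2]@R;print('bar ang',np.degrees(np.arctan2(d[1],d[0])))
i0=pickle.load(open('w5.pkl','rb'));Z3=lambda p:np.array(p,float)/2.4+[105,30]-.3
g=lambda p,z:(onz(i0,Z3(p),z)[:,:2]-pc)@R
print('initial pad front/back',g([[514,133],[519,229]],.054)[:,1].mean(),g([[497,135],[501,231]],.054)[:,1].mean())
```

```text
pad front [[-0.0149  0.0789]
 [ 0.0194  0.0778]]
pad back [[-0.0157  0.0714]
 [ 0.0197  0.0705]]
head front [[-0.0208  0.057 ]
 [ 0.0236  0.0567]] back [[-0.0213  0.0449]
 [ 0.0228  0.044 ]]
knob hub [[ 0.0009 -0.0693]] bar
cap [[0.0017 0.0985]]
bar ang -109.09090642546043
initial pad front/back 0.05348684068127878 0.04693624026787996
```

The spring's compression at tooth 7 measures 0 ± 1.5 mm, so contact may have come only just before that tooth. "Just touching" can't be ruled out there. The torque at 6.1–6.6 was clearly free, so contact didn't come before tooth 6. Tooth 8 is therefore acceptable either way, so I'll add one click.

>>> move_arm(motion=[[0.005, 0.006, 0, 0.05, 0.3, 0, -1], [0, 0, 0, 0.03, 0.25, 0.1, -1], [0, 0, 0, 0, 0.12, 0.2, -1], [0, 0, 0, 0, 0, 0.2, -1], [0, 0, 0, 0, 0, 0.1, -1], [0, 0, 0, 0, 0, 0, -1], [0, 0, 0, 0, 0, 0, -1]])

```text
time: 17.08
ee_pos: [0.5223, -0.1134, 0.1631]
tcp_rot: [[0.764, -0.645, -0.006], [-0.645, -0.764, -0.001], [-0.004, 0.004, -1.0]]
contact_force: [0.3, -0.1, -0.4]
gripper_width: 0.0855
```

```bash
sed -i 's/\[.5252,-.1102,.064\]/[.5266,-.1098,.064]/' k.py; python3 k.py
```

```text
17.08 yaw -40.18 theta 1.928 clicks 7.06 F [ 0.266 -0.113 -0.385] M [-0.01   0.002 -0.016] w 0.0855
pos [ 0.522 -0.113  0.163] shift/0.1 [ 0.014 -0.06   0.991] tilt rot/pi [ 0.001  0.001 -0.   ] Mtool [-0.009  0.005  0.016]
```

Yaw needs to return to -38.9 (+1.3° world, so tool wz -0.007).

>>> move_arm(motion=[[0.001, 0.001, -0.007, 0.012, -0.05, 0.1, -1], [0, 0, 0, 0, 0, 0.2, -1], [0, 0, 0, 0, 0, 0.2, -1], [0, 0, 0, 0, 0, 0.1, -1], [0, 0, 0, 0, 0, 0, -1], [0, 0, 0, 0, 0, 0, -1], [0, 0, 0, 0, 0, 0, -1]])

```text
time: 17.67
ee_pos: [0.5329, -0.1099, 0.1071]
tcp_rot: [[0.781, -0.625, 0.009], [-0.625, -0.781, -0.0], [0.007, -0.005, -1.0]]
contact_force: [0.1, -0.4, -0.3]
gripper_width: 0.0853
```

```bash
python3 k.py
```

```text
17.67 yaw -38.68 theta 1.902 clicks 6.96 F [ 0.109 -0.43  -0.259] M [ 0.007 -0.063 -0.017] w 0.0853
pos [ 0.533 -0.11   0.107] shift/0.1 [-0.053  0.041  0.431] tilt rot/pi [-0.002 -0.002  0.   ] Mtool [0.045 0.044 0.017]
```

>>> move_arm(motion=[[-0.002, -0.002, 0.001, -0.05, 0.04, 0, -1], [0, 0, 0, 0, 0, 0.1, -1], [0, 0, 0, 0, 0, 0.1, -1], [0, 0, 0, 0, 0, 0.05, -1], [0, 0, 0, 0, 0, 0, -1], [0, 0, 0, 0, 0, 0, -1]])

```text
time: 18.17
ee_pos: [0.5287, -0.11, 0.083]
tcp_rot: [[0.779, -0.627, 0.006], [-0.627, -0.779, -0.001], [0.005, -0.003, -1.0]]
contact_force: [-0.1, -0.4, 0.4]
gripper_width: 0.0856
```

```bash
python3 k.py
```

```text
18.17 yaw -38.84 theta 1.905 clicks 6.97 F [-0.143 -0.369  0.379] M [ 0.028 -0.001  0.02 ] w 0.0856
pos [ 0.529 -0.11   0.083] shift/0.1 [-0.018  0.012  0.19 ] tilt rot/pi [-0.001 -0.002  0.   ] Mtool [ 0.022 -0.017 -0.02 ]
```

>>> move_arm(motion=[[-0.001, -0.002, 0, -0.02, 0.015, 0.08, -1], [0, 0, 0, 0, 0, 0.08, -1], [0, 0, 0, 0, 0, 0.03, -1], [0, 0, 0, 0, 0, 0, -1], [0, 0, 0, 0, 0, 0, -1]])

```text
time: 18.58
ee_pos: [0.5256, -0.1101, 0.0614]
tcp_rot: [[0.779, -0.627, -0.003], [-0.627, -0.779, 0.001], [-0.003, 0.001, -1.0]]
contact_force: [0.4, 0.9, 0.2]
gripper_width: 0.0852
```

```bash
python3 k.py
```

```text
18.58 yaw -38.85 theta 1.905 clicks 6.97 F [0.373 0.857 0.162] M [0.045 0.046 0.011] w 0.0852
pos [ 0.526 -0.11   0.061] shift/0.1 [ 0.006 -0.009 -0.026] tilt rot/pi [ 0.     0.001 -0.   ] Mtool [ 0.006 -0.065 -0.011]
```

>>> move_arm(motion=[[0, 0.001, 0, 0.005, -0.005, -0.025, -1], [0, 0, 0, 0, 0, 0, 0], [0, 0, 0, 0, 0, 0, 1], [0, 0, 0, 0, 0, 0, 1], [0, 0, 0, 0, 0, 0, 1], [0, 0, 0, 0, 0, 0, 1], [0, 0, 0, 0, 0, 0, 1], [0, 0, 0, 0, 0, 0, 1]])

```text
time: 19.25
ee_pos: [0.5269, -0.1098, 0.0653]
tcp_rot: [[0.779, -0.627, 0.001], [-0.627, -0.779, -0.001], [0.001, 0.0, -1.0]]
contact_force: [0.6, 0.5, -2.0]
gripper_width: 0.0149
```

```bash
python3 k.py
```

```text
19.25 yaw -38.80 theta 1.904 clicks 6.97 F [ 0.631  0.478 -2.031] M [-0.215 -0.219  0.032] w 0.0149
pos [ 0.527 -0.11   0.065] shift/0.1 [-0.002  0.002  0.013] tilt rot/pi [ 0. -0.  0.] Mtool [-0.03   0.305 -0.032]
```

>>> move_arm(motion=[[0, 0, 0.012, 0, 0, 0, 1], [0, 0, 0.01, 0, 0, 0, 1]])

```text
time: 19.42
ee_pos: [0.527, -0.1098, 0.0653]
tcp_rot: [[0.734, -0.679, 0.001], [-0.679, -0.734, -0.001], [0.001, 0.0, -1.0]]
contact_force: [-1.0, 0.3, 1.3]
gripper_width: 0.0149
```

```bash
python3 k.py
```

```text
19.42 yaw -42.76 theta 1.973 clicks 7.23 F [-1.007  0.325  1.281] M [-0.059  0.034  0.241] w 0.0149
pos [ 0.527 -0.11   0.065] shift/0.1 [-0.003  0.002  0.013] tilt rot/pi [ 0. -0.  0.] Mtool [-0.065  0.015 -0.241]
```

>>> move_arm(motion=[[0, 0, 0.012, 0, 0, 0, 1], [0, 0, 0.008, 0, 0, 0, 1]])

```text
time: 19.58
ee_pos: [0.527, -0.1099, 0.0653]
tcp_rot: [[0.689, -0.724, 0.001], [-0.724, -0.689, -0.002], [0.002, 0.001, -1.0]]
contact_force: [-1.2, -0.8, -0.3]
gripper_width: 0.0149
```

```bash
python3 k.py
```

```text
19.58 yaw -46.42 theta 2.037 clicks 7.48 F [-1.179 -0.773 -0.289] M [-0.013  0.109  0.239] w 0.0149
pos [ 0.527 -0.11   0.065] shift/0.1 [-0.003  0.003  0.013] tilt rot/pi [ 0.    -0.001  0.   ] Mtool [-0.088 -0.066 -0.239]
```

>>> move_arm(motion=[[0, 0, 0.018, 0, 0, 0, 1], [0, 0, 0.018, 0, 0, 0, 1]])

```text
time: 19.75
ee_pos: [0.5271, -0.11, 0.0653]
tcp_rot: [[0.601, -0.799, 0.001], [-0.799, -0.601, -0.002], [0.003, 0.001, -1.0]]
contact_force: [-0.2, 0.4, 0.4]
gripper_width: 0.0149
```

```bash
python3 k.py
```

```text
19.75 yaw -53.06 theta 2.153 clicks 7.92 F [-0.151  0.414  0.442] M [0.007 0.066 0.255] w 0.0149
pos [ 0.527 -0.11   0.065] shift/0.1 [-0.004  0.003  0.013] tilt rot/pi [ 0.    -0.001  0.   ] Mtool [-0.047 -0.045 -0.255]
```

Go past tooth 8 to about 8.15, then ease back onto the stop.

>>> move_arm(motion=[[0, 0, 0.012, 0, 0, 0, 1], [0, 0, 0.008, 0, 0, 0, 1]])

```text
time: 19.92
ee_pos: [0.5271, -0.1101, 0.0653]
tcp_rot: [[0.547, -0.837, 0.001], [-0.837, -0.547, -0.003], [0.003, 0.001, -1.0]]
contact_force: [-0.3, -0.5, -0.3]
gripper_width: 0.015
```

```bash
python3 k.py
```

```text
19.92 yaw -56.81 theta 2.218 clicks 8.17 F [-0.297 -0.476 -0.276] M [0.011 0.111 0.285] w 0.0150
pos [ 0.527 -0.11   0.065] shift/0.1 [-0.005  0.003  0.013] tilt rot/pi [ 0.    -0.001  0.   ] Mtool [-0.086 -0.07  -0.286]
```

>>> move_arm(motion=[[0, 0, -0.008, 0, 0, 0, 1], [0, 0, -0.006, 0, 0, 0, 1]])

```text
time: 20.08
ee_pos: [0.5271, -0.11, 0.0653]
tcp_rot: [[0.587, -0.81, 0.0], [-0.81, -0.587, -0.004], [0.003, 0.002, -1.0]]
contact_force: [-0.3, -1.0, 1.1]
gripper_width: 0.0149
```

```bash
python3 k.py
```

```text
20.08 yaw -54.07 theta 2.170 clicks 7.99 F [-0.324 -0.96   1.146] M [0.039 0.104 0.181] w 0.0149
pos [ 0.527 -0.11   0.065] shift/0.1 [-0.005  0.003  0.013] tilt rot/pi [ 0.001 -0.001  0.   ] Mtool [-0.061 -0.092 -0.181]
```

>>> move_arm(motion=[[0, 0, -0.005, 0, 0, 0, 1]])

```text
time: 20.17
ee_pos: [0.5271, -0.1101, 0.0653]
tcp_rot: [[0.601, -0.799, 0.0], [-0.799, -0.601, -0.004], [0.003, 0.002, -1.0]]
contact_force: [-0.3, -0.5, 1.5]
gripper_width: 0.0148
```

```bash
python3 k.py
```

```text
20.17 yaw -53.06 theta 2.153 clicks 7.92 F [-0.32  -0.457  1.511] M [ 0.035  0.088 -0.101] w 0.0148
pos [ 0.527 -0.11   0.065] shift/0.1 [-0.005  0.002  0.013] tilt rot/pi [ 0.001 -0.001  0.   ] Mtool [-0.05  -0.081  0.101]
```

The pawl is caught at tooth 8: the torque reversed on the stop. I'll let go and rise.

>>> move_arm(motion=[[0, 0, 0.004, 0, 0, 0, 1], [0, 0, 0, 0, 0, 0, 0.3], [0, 0, 0, 0, 0, 0, -0.4], [0, 0, 0, 0, 0, 0, -1], [0, 0, 0, 0, 0, 0, -1], [0, 0, 0, 0, 0, 0, -1], [0, 0, 0, 0, 0, -0.15, -1], [0, 0, 0, 0, 0, -0.25, -1], [0, 0, 0, 0, 0, -0.3, -1], [0, 0, 0, 0, 0, -0.3, -1], [0, 0, 0, 0, 0, -0.3, -1], [0, 0, 0, 0, 0, -0.3, -1], [0, 0, 0, 0, -0.2, 0, -1], [0, 0, 0, 0, -0.3, 0, -1], [0, 0, 0, 0, -0.2, 0, -1], [0, 0, 0, 0, 0, 0, -1], [0, 0, 0, 0, 0, 0, -1], [0, 0, 0, 0, 0, 0, -1], [0, 0, 0, 0, 0, 0, -1]])

```text
time: 21.75
ee_pos: [0.583, -0.0699, 0.2326]
tcp_rot: [[0.584, -0.812, -0.001], [-0.812, -0.584, 0.001], [-0.001, 0.0, -1.0]]
contact_force: [0.2, 0.5, -0.0]
gripper_width: 0.0854
```

```bash
python3 k.py;  python3 -c "
from h import *
import pickle
im=grab('wrist','w15.png'); pickle.dump(im,open('w15.pkl','wb'))
im=grab('scene','s15.png')
c=proj(im,[[.575,.03,.05]])[0].astype(int)
x,y=c
cv2.imwrite('pics/z15.png',cv2.resize(im['pixels'][y-60:y+60,x-80:x+80],None,fx=4,fy=4,interpolation=cv2.INTER_CUBIC))
"
```

```text
21.75 yaw -54.26 theta 2.174 clicks 8.00 F [ 0.241  0.489 -0.032] M [ 0.009 -0.01   0.006] w 0.0854
pos [ 0.583 -0.07   0.233] shift/0.1 [-0.004  0.691  1.686] tilt rot/pi [ 0.  0. -0.] Mtool [ 0.013 -0.001 -0.006]
```

View pics/w15.png

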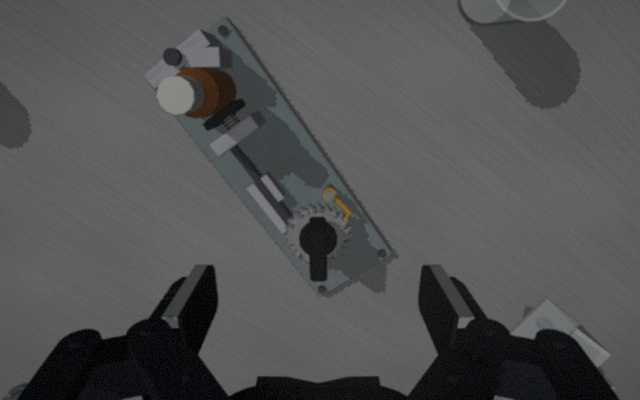

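View pics/z15.png

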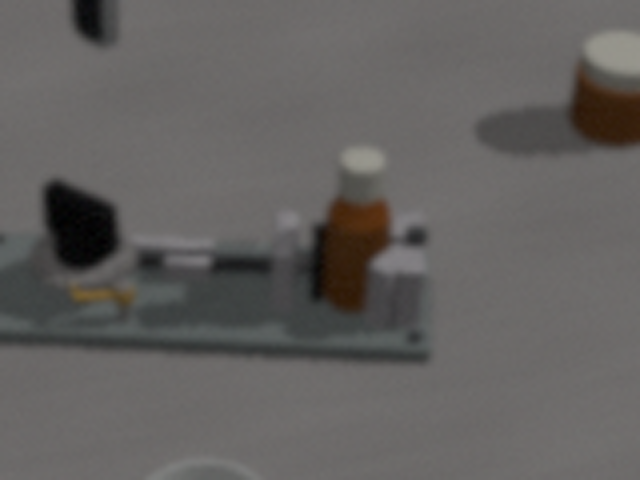

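The bar stayed in line with the tool at 8.0 clicks. The bottle is upright in the V and the jaw sits closer to the pad. I'll hand it in.

```bash
python3 -c "
from h import *
print(order.sign_off())"
```

```text
the job is handed in; nothing more can be done
None
```

I stood the bottle on the plate, wound the clamp clockwise, and handed the job in with the pawl caught on the 8th tooth past the knob's starting tooth. That is probably one click past the first firm one, which the task allows. It took about 22 s of the 64 s limit.

- **Where the jaw met the bottle:** The torque was still free at 6.6 clicks (about 0.05 N m) and had risen to about 0.2 N m by 7.0. That makes tooth 7 the likely first firm click.
- **Why I went to tooth 8:** I let go at tooth 7 and checked. The torque there suggested a firm hold, but the images showed almost no spring compression (0 ± 1.5 mm), so it might have been only touching. I added one click because tooth 8 is acceptable either way.
- **Last checks:** On tooth 8 the torque was about 0.25–0.29 N m, and easing back ran into the pawl's stop. After letting go, the knob stayed at 8.0 clicks. The bottle stood upright in the V and the gripper touched nothing.
- **Not checked:** I did not measure the spring compression again at tooth 8. I only looked at the jar, beaker and rack in the pictures. None appeared to have moved, and nothing I did touched them.

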